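Wind the tray carriage to the tin and slide the tin aboard

ROBOT

A 7-joint arm with a two-finger parallel gripper is mounted at the origin on the work surface. World frame = base frame: x ahead of the robot, y to its left, z up, the work surface at z = 0. Lengths are in m, angles in rad, forces in N, time in s.
With the tool pointing down it reaches from about 0.35 to 0.9 m from the base axis. Payload 8.1 kg.
Tool frame: the origin (TCP) lies between the finger pads; the fingertips stand 19 mm ahead of it and the grasp point (between the pads) is the TCP; y points along the fingers, x is the direction in which the jaws open and shut, and the axes are right-handed (so a half turn about y gives the same grasp; the last joint's range is limited). The gripper opens to 92 mm and grips with 3 to 60 N. Pads are 19 mm wide; open, the fingers measure 130 mm over their backs; the gripper's body (75 mm by 190 mm) begins 47 mm behind the grasp point.
Start: joints at [1.176, 0.434, 0.025, 1.573, -0.012, 1.134, -0.075], TCP at [0.18, -0.599, 0.246] pointing down, gripper open.
Joint ranges: [-2.62, 2.62], [-0.44, 2.09], [-1.27, 1.32], [0.08, 2.57], [-1.32, 4.46], [0.12, 2], [-2.74, 2.74]. Speed limits (rad/s): [2.22, 2.22, 3.01, 3.01, 3.14, 3.14, 3.14].

INTERFACE

Orientations are given as a rotation vector (axis times angle).
In Python, from cell import arm gives the robot as it stands.
- The arm moves only by the tool move_arm, never from a script. Its argument "series" is a list of rows, each an object of numbers: "x", "y", "z": the shift along the tool's x, y, z in cm; "rx", "ry", "rz": the turn, a rotation vector about the tool's x, y, z in rad. In form: [{"x": .., "y": .., "z": .., "rx": .., "ry": .., "rz": ..}, ...]. A call has 1 to 12 rows; each row shifts and turns the pose as measured when the row begins, along the tool's axes as they then stand; what a row does not reach is not made up. A row lasts 1/8 s, in which the tool goes at most 62.5 mm and 10.7 degrees, less where a joint would pass 70% of its speed; a pose out of reach is approached as far as the arm can. A call is refused whole if a number of a shift passes 6.25 or a number of a turn 0.188, either way. A call with a gripper value outside its range is refused whole. "jaw" is the finger opening in cm, from 0 to 9.18, set as the call begins (left out, the last holds). The fingers move at their own pace and stop on an object; "newtons" is the grip in N (left out, the last holds). Time passes only in rows, so rows that do not move let the fingers close. It gives the time, the measured TCP pose, the force and the opening at its end, in the units of the state.
- arm.observe(): the state, without advancing time (a new reading comes with each control period).
- arm.get_image(name): name is "side" or "top"; returns the picture (480x640x3 uint8, blue, green, red); there is no depth.
- arm.camera_params(name): a dict with "K" (3x3 intrinsics, pixels), "k1" (the pictures are not rectified: a ray, as slopes to the right and down, at radius r is drawn at 1 + k1 r^2 times it, then the intrinsics apply), "R" (3x3) and "t" (3): a world point X has camera coordinates R X + t. Camera axes: x right, y down, z forward; pixel columns grow to the right and rows downward; lengths in m; the calibration is good to about 2 mm. A picture is of the moment at which its call begins. camera_params takes no time and is no camera call.
- arm.sign_off(): hands the job in, once; it reports no verdict.
The state is a dict: "clock": time; "joints": joint angles; "dq": joint speeds; "joint_efforts": joint torques, N m; "position": TCP position; "ee_rot": TCP orientation; "force": force on the tool from outside, world axes, zero at the start; "ft_torque": the same for the moment, N m; "width": opening from 0.0 (shut) to 1.0 (fully open).
Only numpy, scipy, OpenCV 4.12 (cv2) and the standard library are available. Lean on these libraries where they do the work, as an engineer would, in place of code of your own. Each camera call takes 0.05 s, during which the arm holds its last target.

TASK

Turn the black feed knob by pushing its red crank pin round clockwise, so that the carriage winds away until the open side of the bamboo tray is squarely in line with the aluminium tin, without forcing the mechanism. Then slide the tin off the glass shelf, without lifting or tipping it, until the whole tin is on the tray, and let go. Leave the jar, the cup and the other things where they are.

Things in the scene. Friction and masses are not known exactly. Their poses are not given: they have to be found in the camera images.
- stage: Fixed aluminium base plate with rails, 360 x 290 mm. Its origin is on the table under the tray centre when the carriage is at its start (carriage = 0). Its x axis is the direction in which the carriage travels (away from the robot); its y axis (left) points from the carriage to the glass shelf. z up. It stands at any small yaw; it cannot move.
- carriage (a joint): Travel of the carriage along the stage's +x, m: 0 at the start (the near end), at most 0.150. It is geared to the knob: travel = 0.010 m per rad of knob (63 mm a turn). It is self-locking: pushing the carriage with less than about 38 N does not move it, and it stays where it is left.
- feed_knob (a joint): Turn of the feed knob in rad, 0 at the start, growing clockwise as seen from above (carriage goes away), at most 15. Black disc of 128 mm diameter lying flat, axis vertical, top face 64 mm above the table, with a low aluminium hub (36 mm across, to 74 mm height). It carries the crank pin. Friction about 0.36 N m (some 7 N at the pin), no spring.
- knob_axis (a point): Point on the vertical axis of the knob at the height of the disc's top face (64 mm). It rides on the carriage: at stage (travel, -0.140 m).
- crank_pin (a point): Centre of the top of the red upright crank pin, fixed on the disc 50 mm from the knob's axis: diameter 22 mm, from 64 to 108 mm height. At knob angle 0 it is on the stage's -x side of the axis.
- tray_floor (a point): Point on the floor of the tray, the origin of the tray's measures. Bamboo tray riding on the carriage beside the knob. Its axes are parallel to the stage's, and this point is at stage (travel, 0). Floor 57 mm above the table, 108 mm (x) by 125 mm (y, from -70 to +55 mm). Walls 20 mm high and 8 mm thick at both x sides (inner faces at x = -46 and +46 mm) and at its -y end (inner face at y = -62 mm); the +y end, towards the glass shelf, is open.
- shelf: Fixed low glass shelf 400 mm (x) by 240 mm (y), top 60 mm above the table, 3 mm higher than the tray floor; origin on the table under its middle, at stage (0.080, 0.179) m, axes parallel to the stage's. Its -y edge runs 4 mm from the open end of the tray along all the travel.
- tin: Closed aluminium tin, upright, diameter 80 mm, height 62 mm, 0.2 to 0.35 kg, with a dark grey lid that is fixed on. Origin at the centre of its underside. It stands on the glass shelf, 40 to 100 mm further along the stage's +x than the tray does at the start, between the jar and the cup.
- jar: Brown jar with white cap, diameter 66 mm, height 100 mm, origin under its centre, on the glass shelf at one end. Bystander.
- cup: Yellow cup, rim diameter 74 mm, height 70 mm, origin under its centre, on the glass shelf at the other end. Bystander.
- bowl: Blue bowl, diameter 130 mm, height 50 mm, on the table at the right. Bystander.
- soap: Green bottle, diameter 60 mm, height 120 mm, on the table at the right, beyond the bowl. Bystander.
- brush: Brush lying on the table at the left, handle along its x. Bystander.
- can: Blue can, diameter 70 mm, height 100 mm, on the table at the left. Bystander.
Things that resemble listed ones, but are neither listed nor needed, are in the scene too. What is shaped like the tin but orange or pink is not meant.

How it is judged:
On the way:
1. the tray has been wound into line with the tin (within 8 mm along the travel) while the tin still stands where it stood (within 15 mm) (x of tin in the frame of tray_floor between -0.008 and 0.008 m and distance of tin from where it was at the start of the episode below 0.015 m), for 0.2 s.
At the end, for the whole second after the job is handed in: The whole tin stands on the tray floor: its centre at most 15 mm towards the shelf from the tray's floor point, between the side walls, its underside on the tray floor (within 4 mm), upright within 0.06 rad; tin and carriage are at rest (y of tin in the frame of tray_floor between -0.03 and 0.015 m and x of tin in the frame of tray_floor between -0.01 and 0.01 m and z of tin in the frame of tray_floor between -0.004 and 0.004 m and angle between tin's own z axis and vertical below 0.06 rad and linear speed of tin below 0.01 m/s and velocity of joint carriage between -0.003 and 0.003 m/s); the robot touches nothing.
It fails at once if the tin is lifted (more than 20 mm above the shelf top) (height (world z) of tin above 0.08 m).
It fails at once if the tin falls below the tray or tips by more than 0.3 rad (height (world z) of tin below 0.045 m or angle between tin's own z axis and vertical above 0.3 rad).
It fails at once if the mechanism is forced: the robot presses on the stage, its knob or its tray with more than 35 N (contact force between any of the fingers, the arm and stage above 35 N).
It fails at once if a bystander is moved by more than 25 mm (distance of any of jar, cup, bowl, soap, brush, can from where it was at the start of the episode above 0.025 m).
It also fails if it takes over 51 s, if anything falls off the work surface, if the arm or the gripper's body presses on something with over 40 N, if the wrist force passes 120 N, or if a joint passes its speed limit or range.

## Working session

There is one attempt and no reset: what is moved stays moved. The work goes in short steps, Python scripts to look and compute and a tool call to move; the robot and the scene stay as the last step left them, time stands still between calls to the robot, and variables do not carry over. Pictures are saved under pics/ and viewed, and the job is handed in when it is done.

Besides the shell and the picture viewer there is one more tool, called after "Emit:" by a JSON object that holds its "op" and its "data". move_arm: Moves the arm, as the interface text tells. Its arguments: {"type":"object","properties":{"series":{"type":"array","items":{"type":"object","properties":{"x":{"type":"number"},"y":{"type":"number"},"z":{"type":"number"},"rx":{"type":"number"},"ry":{"type":"number"},"rz":{"type":"number"}}}},"jaw":{"type":"number"},"newtons":{"type":"number"}},"required":["series"]}

```bash
ls; mkdir -p pics; python3 - <<'E'
from cell import arm
import cv2,numpy as np
for n in("top","side"):
    cv2.imwrite(f"pics/{n}0.png",arm.get_image(n)); p=arm.camera_params(n); print(n,p)
print(arm.observe())
E
```

```text
pics
top {'K': array([[555.40610189,   0.        , 320.28552832],
       [  0.        , 555.40610189, 244.85605537],
       [  0.        ,   0.        ,   1.        ]]), 'k1': -0.08025828700871371, 'R': array([[ 0.01866932, -0.99978071,  0.00948575],
       [-0.99648294, -0.01938123, -0.08152376],
       [ 0.08168973, -0.0079304 , -0.99662626]]), 't': array([-0.02062183,  0.48818077,  1.36127274])}
side {'K': array([[596.21539404,   0.        , 323.51063037],
       [  0.        , 596.21539404, 232.96612292],
       [  0.        ,   0.        ,   1.        ]]), 'k1': -0.20564388810800371, 'R': array([[-0.95316738, -0.30210722,  0.01425397],
       [-0.1552748 ,  0.4483696 , -0.88025817],
       [ 0.2595413 , -0.84124665, -0.47428091]]), 't': array([0.45206322, 0.16880334, 1.40332233])}
{'clock': 0.1, 'joints': array([ 1.1763733 ,  0.43518095,  0.02494395,  1.57398805, -0.01159092,
        1.13400853, -0.07510797]), 'dq': array([-6.73858603e-05, -2.96817638e-03,  6.74213615e-04, -2.17800755e-03,
       -4.74729802e-04, -1.19785517e-03, -4.60882730e-04]), 'joint_efforts': array([ 4.21479723e-03, -6.69124103e+01,  9.88352560e-01, -3.15140784e+01,
       -6.05646428e-02,  3.74656159e-02,  4.15887450e-05]), 'position': array([ 0.17965386, -0.59817572,  0.2450129 ]), 'ee_rot': array([-1.33243991,  0.99253033, -0.99049182]), 'force': array([-0.09320712,  0.13931014,  0.15790208]), 'ft_torque': array([ 0.00624798,  0.02827623, -0.02235863]), 'width': 1.0031267207642196}
```

View pics/top0.png

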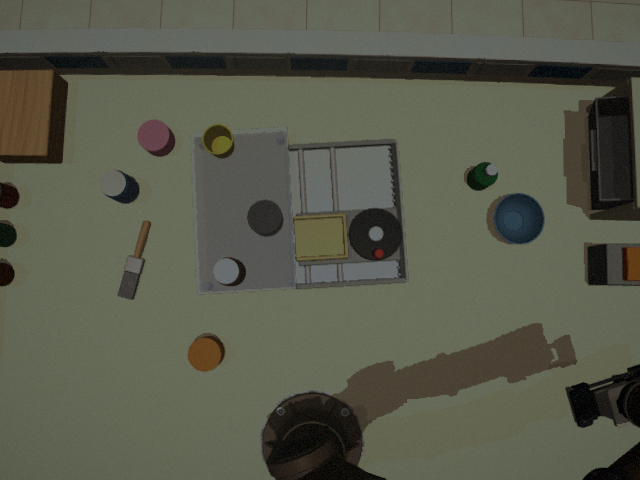

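View pics/side0.png

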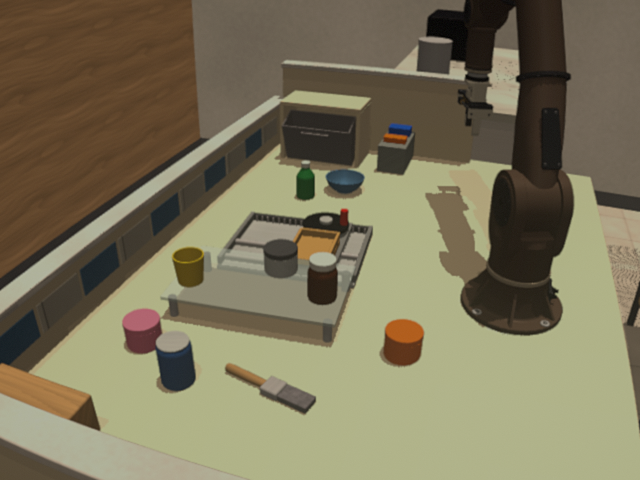

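The top view shows the red pin at (379,254), hub (376,233), tray (320,237), tin lid (265,217), jar (228,270) and cup (218,141). The side view shows the tin at (281,258) and the pin at (344,217). Next I'll measure these.

```bash
cat > h.py <<'E'
from cell import arm
import cv2,numpy as np
from scipy.spatial.transform import Rotation as Ro
def ray(n,uv):
    p=arm.camera_params(n); uv=np.array(uv,float).reshape(-1,1,2)
    d=cv2.undistortPoints(uv,p["K"],np.array([p["k1"],0,0,0.])).reshape(-1,2)
    d=np.c_[d,np.ones(len(d))]@p["R"]; c=-p["R"].T@p["t"]; return c,d
def onz(n,uv,z):
    c,d=ray(n,uv); return c+d*((z-c[2])/d[:,2])[:,None]
def proj(n,X):
    p=arm.camera_params(n)
    return cv2.projectPoints(np.array(X,float).reshape(-1,1,3),cv2.Rodrigues(p["R"])[0],p["t"],p["K"],np.array([p["k1"],0,0,0.]))[0].reshape(-1,2)
def tri(uv1,uv2):
    a,d=ray("top",uv1);b,e=ray("side",uv2);d=d[0]/np.linalg.norm(d);e=e[0]/np.linalg.norm(e)
    s=np.linalg.lstsq(np.c_[d,-e],b-a,rcond=None)[0]; P,Q=a+s[0]*d,b+s[1]*e
    return (P+Q)/2,np.linalg.norm(P-Q)
def blob(m):
    n,l,s,c=cv2.connectedComponentsWithStats(m.astype(np.uint8)); 
    return [(s[i,4],c[i].round(1),s[i,:4]) for i in np.argsort(-s[:,4]) if s[i,4]>15 and i]
E
python3 - <<'E'
from h import *
o=arm.observe(); print(Ro.from_rotvec(o["ee_rot"]).as_matrix().round(2))
t=cv2.imread("pics/top0.png");s=cv2.imread("pics/side0.png")
ht=cv2.cvtColor(t,cv2.COLOR_BGR2HSV);hs=cv2.cvtColor(s,cv2.COLOR_BGR2HSV)
for im,h,(x0,y0,x1,y1) in((t,ht,(190,120,410,300)),(s,hs,(220,190,390,310))):
    m=((h[...,0]<8)|(h[...,0]>172))&(h[...,1]>150)&(h[...,2]>80); m2=np.zeros_like(m);m2[y0:y1,x0:x1]=m[y0:y1,x0:x1]; print("red",blob(m2)[:3])
c=cv2.resize(t[120:300,185:415],None,fx=3.4,fy=3.3,interpolation=cv2.INTER_CUBIC); cv2.imwrite("pics/tc.png",c)
c=cv2.resize(s[190:340,150:400],None,fx=3.2,fy=3.2,interpolation=cv2.INTER_CUBIC); cv2.imwrite("pics/sc.png",c)
for q in[(245,217),(265,217),(281,217),(376,233),(350,215),(380,210),(320,237),(306,260)]: print(q,t[q[1],q[0]],ht[q[1],q[0]])
E
```

```text
[[ 0.29 -0.    0.96]
 [-0.96  0.    0.29]
 [-0.   -1.   -0.  ]]
red [(np.int32(54), array([378.8, 252.8]), array([375, 249,   9,   9], dtype=int32))]
red [(np.int32(28), array([344. , 210.8]), array([341, 209,   7,   5], dtype=int32)), (np.int32(28), array([343.2, 219.6]), array([341, 215,   5,  10], dtype=int32))]
(245, 217) [82 85 85] [30  9 85]
(265, 217) [43 47 49] [20 31 49]
(281, 217) [42 45 45] [30 17 45]
(376, 233) [110 109 106] [ 98   9 110]
(350, 215) [71 76 76] [30 17 76]
(380, 210) [29 32 29] [60 24 32]
(320, 237) [ 70 104 105] [ 29  85 105]
(306, 260) [39 62 71] [ 22 115  71]
```

View pics/tc.png

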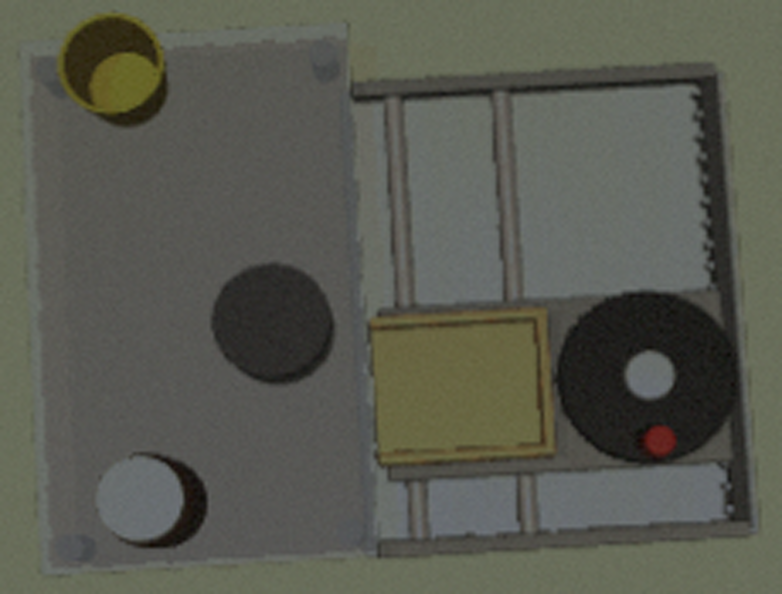

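View pics/sc.png

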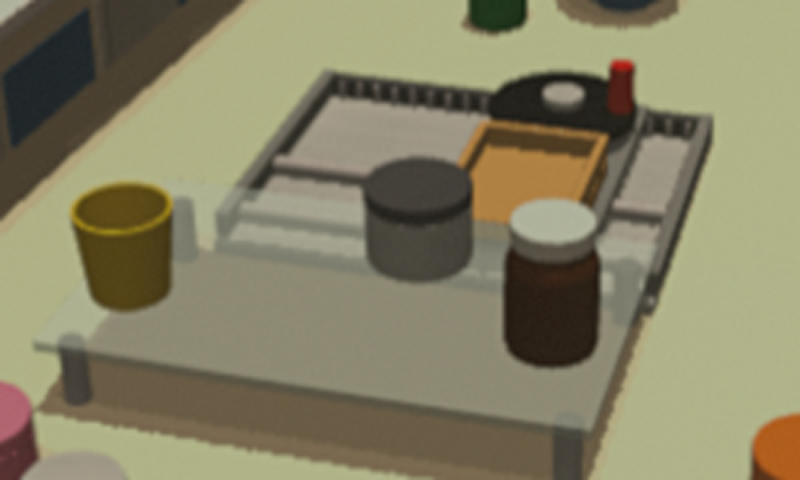

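```bash
python3 - <<'E'
from h import *
t=cv2.imread("pics/top0.png");s=cv2.imread("pics/side0.png")
g=t.max(2).astype(int)
def fit(m,box,name,z):
    x0,y0,x1,y1=box; m2=np.zeros(m.shape,np.uint8); m2[y0:y1,x0:x1]=m[y0:y1,x0:x1]
    c=max(cv2.findContours(m2,cv2.RETR_EXTERNAL,cv2.CHAIN_APPROX_NONE)[0],key=cv2.contourArea)
    e=cv2.fitEllipse(cv2.convexHull(c)); print(name,np.round(e[0],1),np.round(e[1],1),onz("top",e[0],z)[0].round(4)); return e
hub=fit(g>85,(364,222,388,245),"hub",.074)
tin=fit(g<62,(240,190,292,242),"tin",.122)
disc=fit(g<50,(345,205,405,262),"disc",.064)
fit(g>85,(208,252,244,290),"jarcap",.10)
pin=[378.8,252.8]; print("pin top",onz("top",pin,.108))
gs=s.max(2)
hs=cv2.cvtColor(s,cv2.COLOR_BGR2HSV)
# side hub & pin & lid
def fs(m,box,name):
    x0,y0,x1,y1=box; m2=np.zeros(m.shape,np.uint8); m2[y0:y1,x0:x1]=m[y0:y1,x0:x1]
    c=max(cv2.findContours(m2,cv2.RETR_EXTERNAL,cv2.CHAIN_APPROX_NONE)[0],key=cv2.contourArea)
    e=cv2.fitEllipse(cv2.convexHull(c)); print("side",name,np.round(e[0],1),np.round(e[1],1),cv2.boundingRect(c)); return e
hb=fs(gs>90,(317,213,335,225),"hub"); print(tri(hub[0],hb[0]))
# lid top ellipse centre in crop ~ (417,187)/3.2+150,190
print("tin",tri(tin[0],(150+417/3.2,190+187/3.2)))
print("pin",tri(pin,(344.2,210.5)))
print(gs[235:280,281])
# stage yaw: shelf left and right edges, frame edges (tc coords ->px)
def c2(p): return (185+p[0]/3.4,120+p[1]/3.3)
for a,b,z in(((25,50),(43,572),.06),((348,25),(378,553),.06),((716,70),(757,533),.03),((395,100),(420,530),.03)):
    A=onz("top",[c2(a),c2(b)],z); d=A[0]-A[1]; print("yaw",np.arctan2(d[1],d[0]),A[:, :2].round(4).tolist())
# tray outer corners top z .077
A=onz("top",[c2(p) for p in((370,320),(546,309),(553,455),(379,462))],.077);print(A.round(4),A.mean(0))
E
```

```text
hub [375.7 233.3] [13.4 13.6] [ 0.5145 -0.1432  0.074 ]
tin [265.1 217.8] [34.8 37.2] [0.5403 0.1183 0.122 ]
disc [380.4 233.4] [60.9 63.2] [ 0.5154 -0.1557  0.064 ]
jarcap [226.6 268.6] [43.1 56.8] [0.422  0.2071 0.1   ]
pin top [[ 0.46535922 -0.1472699   0.108     ]]
side hub [325.7 218.8] [ 6.9 12.7] (320, 216, 13, 7)
(array([ 0.51464692, -0.14350672,  0.07161354]), np.float64(0.00018910304447258217))
tin (array([0.54246315, 0.11926655, 0.11559895]), np.float64(0.0027832159844179364))
pin (array([ 0.46510471, -0.14799676,  0.10291076]), np.float64(0.00125140807564879))
[157 158 157 136  97  71  68  68  71  69  67  69  69  69  68  69  66  67
  68  68  64  49  42  39  41  51  66  72  74  73  74  74  74  73  72  73
  73  74  74  74  73  71  78 108 133]
yaw 0.07251689239268388 [[0.7507, 0.3097], [0.3626, 0.2815]]
yaw 0.07797307098505188 [[0.7737, 0.0756], [0.3812, 0.0449]]
yaw 0.0907472497024994 [[0.7535, -0.1962], [0.4012, -0.2283]]
yaw 0.07707925460556461 [[0.7247, 0.0412], [0.399, 0.016]]
[[ 0.5495  0.0537  0.077 ]
 [ 0.5601 -0.0701  0.077 ]
 [ 0.454  -0.0766  0.077 ]
 [ 0.4466  0.0451  0.077 ]] [ 0.50254416 -0.01196821  0.077     ]
```

```bash
cat >> h.py <<'E'
def cur():
    o=arm.observe(); R=Ro.from_rotvec(o["ee_rot"]).as_matrix(); return o["position"],R,o
def yaw(R): return np.arctan2(R[1,0],R[0,0])
def rows(way):
    """way: list of (x,y,z,toolx yaw) targets; prints rows, and levels the tool"""
    p,R,o=cur(); out=[]
    for x,y,z,a in way:
        T=np.c_[[np.cos(a),np.sin(a),0],[0,0,-1],[-np.sin(a)*-1*-1*-1,np.cos(a),0]]
        ex=np.array([np.cos(a),np.sin(a),0]); ey=np.array([0,0,-1.]); T=np.c_[ex,ey,np.cross(ex,ey)]
        d=R.T@(np.array([x,y,z])-p)*100; r=Ro.from_matrix(R.T@T).as_rotvec()
        out.append('{"x":%.2f,"y":%.2f,"z":%.2f,"rx":%.3f,"ry":%.3f,"rz":%.3f}'%(*d,*r)); p=np.array([x,y,z]);R=T
    print("["+",".join(out)+"]")
def line(x,y,z,a,n):
    p,R,o=cur(); a0=yaw(R); 
    rows([(*(p+(np.array([x,y,z])-p)*k/n),a0+(a-a0)*k/n) for k in range(1,n+1)])
def st():
    p,R,o=cur(); print("t",round(o["clock"],2),"p",p.round(4),"yaw",yaw(R).round(3),"tilt",R[2].round(3),"F",o["force"].round(1),"w",round(o["width"],3),"j",o["joints"].round(2))
E
python3 - <<'E'
from h import *
print(onz("top",[(226.5,270.9)],.16), onz("top",[(185+111/3.4,120+63/3.3)],.13))
st()
line(.44,-.15,.2,-1.278+2.1,12)
E
```

```text
[[0.41475205 0.19759371 0.16      ]] [[0.7224436 0.2337021 0.13     ]]
t 0.1 p [ 0.1797 -0.5982  0.245 ] yaw -1.279 tilt [-0.001 -1.    -0.   ] F [-0.1  0.1  0.2] w 1.003 j [ 1.18  0.44  0.02  1.57 -0.01  1.13 -0.08]
[{"x":-2.95,"y":0.38,"z":3.15,"rx":0.000,"ry":-0.175,"rz":-0.001},{"x":-2.36,"y":0.38,"z":3.62,"rx":0.000,"ry":-0.175,"rz":0.000},{"x":-1.69,"y":0.38,"z":3.97,"rx":0.000,"ry":-0.175,"rz":0.000},{"x":-0.97,"y":0.38,"z":4.21,"rx":0.000,"ry":-0.175,"rz":0.000},{"x":-0.23,"y":0.38,"z":4.31,"rx":0.000,"ry":-0.175,"rz":0.000},{"x":0.53,"y":0.38,"z":4.29,"rx":0.000,"ry":-0.175,"rz":0.000},{"x":1.27,"y":0.38,"z":4.13,"rx":0.000,"ry":-0.175,"rz":0.000},{"x":1.97,"y":0.38,"z":3.85,"rx":0.000,"ry":-0.175,"rz":0.000},{"x":2.61,"y":0.38,"z":3.44,"rx":0.000,"ry":-0.175,"rz":0.000},{"x":3.17,"y":0.38,"z":2.94,"rx":0.000,"ry":-0.175,"rz":0.000},{"x":3.63,"y":0.38,"z":2.34,"rx":0.000,"ry":-0.175,"rz":0.000},{"x":3.98,"y":0.38,"z":1.67,"rx":0.000,"ry":-0.175,"rz":0.000}]
```

Emit:
{"op": "move_arm", "data": {"series": [{"x": -2.9,"y": 0.4,"z": 3.2,"ry": -0.175},{"x": -2.4,"y": 0.4,"z": 3.6,"ry": -0.175},{"x": -1.7,"y": 0.4,"z": 4.0,"ry": -0.175},{"x": -1.0,"y": 0.4,"z": 4.2,"ry": -0.175},{"x": -0.2,"y": 0.4,"z": 4.3,"ry": -0.175},{"x": 0.5,"y": 0.4,"z": 4.3,"ry": -0.175},{"x": 1.3,"y": 0.4,"z": 4.1,"ry": -0.175},{"x": 2.0,"y": 0.4,"z": 3.9,"ry": -0.175},{"x": 2.6,"y": 0.4,"z": 3.4,"ry": -0.175},{"x": 3.2,"y": 0.4,"z": 2.9,"ry": -0.175},{"x": 3.6,"y": 0.4,"z": 2.3,"ry": -0.175},{"x": 4.0,"y": 0.4,"z": 1.7,"ry": -0.175}], "jaw": 3.6, "newtons": 15}}

```text
invalid input
```

```bash
python3 - <<'E'
from h import *
st()
line(.465,-.1475,.16,1.18,5)
E
```

```text
t 0.1 p [ 0.1797 -0.5982  0.245 ] yaw -1.279 tilt [-0.001 -1.    -0.   ] F [-0.1  0.1  0.2] w 1.003 j [ 1.18  0.44  0.02  1.57 -0.01  1.13 -0.08]
[{"x":-6.99,"y":1.71,"z":8.06,"rx":-0.000,"ry":-0.492,"rz":-0.001},{"x":-2.36,"y":1.70,"z":10.40,"rx":0.000,"ry":-0.492,"rz":0.000},{"x":2.84,"y":1.70,"z":10.28,"rx":0.000,"ry":-0.492,"rz":0.000},{"x":7.36,"y":1.70,"z":7.73,"rx":0.000,"ry":-0.492,"rz":0.000},{"x":10.13,"y":1.70,"z":3.34,"rx":0.000,"ry":-0.492,"rz":0.000}]
```

Emit:
{"op": "move_arm", "data": {"series": [{"x": -2.9,"y": 0.4,"z": 3.2,"rx": 0,"ry": -0.175,"rz": 0},{"x": -2.4,"y": 0.4,"z": 3.6,"rx": 0,"ry": -0.175,"rz": 0},{"x": -1.7,"y": 0.4,"z": 4.0,"rx": 0,"ry": -0.175,"rz": 0},{"x": -1.0,"y": 0.4,"z": 4.2,"rx": 0,"ry": -0.175,"rz": 0},{"x": -0.2,"y": 0.4,"z": 4.3,"rx": 0,"ry": -0.175,"rz": 0},{"x": 0.5,"y": 0.4,"z": 4.3,"rx": 0,"ry": -0.175,"rz": 0},{"x": 1.3,"y": 0.4,"z": 4.1,"rx": 0,"ry": -0.175,"rz": 0},{"x": 2.0,"y": 0.4,"z": 3.9,"rx": 0,"ry": -0.175,"rz": 0},{"x": 2.6,"y": 0.4,"z": 3.4,"rx": 0,"ry": -0.175,"rz": 0},{"x": 3.2,"y": 0.4,"z": 2.9,"rx": 0,"ry": -0.175,"rz": 0},{"x": 3.6,"y": 0.4,"z": 2.3,"rx": 0,"ry": -0.175,"rz": 0},{"x": 4.0,"y": 0.4,"z": 1.7,"rx": 0,"ry": -0.175,"rz": 0}], "jaw": 3.6, "newtons": 15}}

```text
clock: 1.6
position: [0.4317, -0.1312, 0.1929]
ee_rot: [-1.455, -0.686, 0.691]
force: [1.0, -0.1, 0.9]
width: 0.39
```

```bash
python3 - <<'E'
from h import *
st()
line(.465,-.1475,.16,1.18,5)
E
```

```text
t 1.6 p [ 0.4317 -0.1312  0.1929] yaw 0.882 tilt [-0.001 -1.     0.005] F [ 1.  -0.1  0.9] w 0.39 j [ 0.71  0.29 -0.64  2.    0.21  0.92  0.84]
[{"x":0.17,"y":0.66,"z":-0.73,"rx":-0.005,"ry":-0.060,"rz":-0.001},{"x":0.13,"y":0.66,"z":-0.73,"rx":0.000,"ry":-0.060,"rz":0.000},{"x":0.08,"y":0.66,"z":-0.74,"rx":0.000,"ry":-0.060,"rz":0.000},{"x":0.04,"y":0.66,"z":-0.74,"rx":0.000,"ry":-0.060,"rz":0.000},{"x":-0.00,"y":0.66,"z":-0.74,"rx":0.000,"ry":-0.060,"rz":0.000}]
```

Emit:
{"op": "move_arm", "data": {"series": [{"x": 0.2,"y": 0.7,"z": -0.8,"rx": 0,"ry": -0.06,"rz": 0},{"x": 0.1,"y": 0.7,"z": -0.8,"rx": 0,"ry": -0.06,"rz": 0},{"x": 0.1,"y": 0.7,"z": -0.8,"rx": 0,"ry": -0.06,"rz": 0},{"x": 0,"y": 0.7,"z": -0.8,"rx": 0,"ry": -0.06,"rz": 0},{"x": 0,"y": 0.5,"z": -0.7,"rx": 0,"ry": -0.06,"rz": 0},{"x": 0,"y": 0,"z": 0,"rx": 0,"ry": 0,"rz": 0}]}}

```text
clock: 2.35
position: [0.4679, -0.1445, 0.1573]
ee_rot: [-1.353, -0.929, 0.934]
force: [-1.0, 0.8, 0.9]
width: 0.393
```

```bash
python3 - <<'E'
from h import *
st()
t=arm.get_image("top");s=arm.get_image("side")
cv2.imwrite("pics/a1.png",np.hstack([cv2.resize(t[180:300,290:450],None,fx=2.5,fy=2.5),cv2.resize(s[140:260,270:430],None,fx=2.5,fy=2.5)]))
line(.465,-.1475,.102,1.18,4)
E
```

```text
t 2.35 p [ 0.4679 -0.1445  0.1573] yaw 1.202 tilt [ 0.002 -1.     0.008] F [-1.   0.8  0.9] w 0.393 j [ 0.71  0.41 -0.67  1.96  0.32  0.89  1.08]
[{"x":-0.10,"y":1.39,"z":0.02,"rx":-0.008,"ry":0.005,"rz":0.002},{"x":-0.10,"y":1.39,"z":0.03,"rx":0.000,"ry":0.005,"rz":0.000},{"x":-0.10,"y":1.39,"z":0.03,"rx":0.000,"ry":0.005,"rz":0.000},{"x":-0.10,"y":1.39,"z":0.03,"rx":0.000,"ry":0.005,"rz":0.000}]
```

View pics/a1.png

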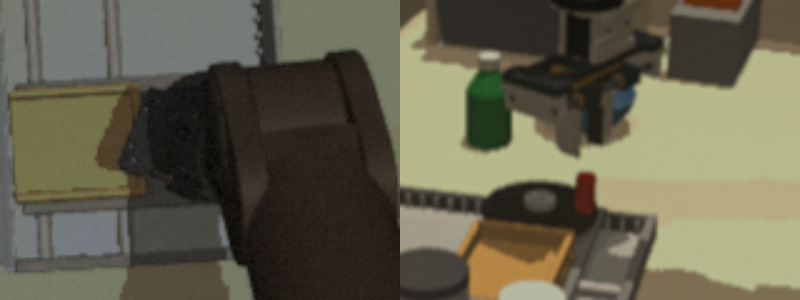

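The side view shows both fingers (columns 568–600) straddling the red pin (585). I'll lower the gripper over the pin.

Emit:
{"op": "move_arm", "data": {"series": [{"x": -0.2,"y": 1.4,"z": 0,"rx": -0.008,"ry": 0,"rz": 0},{"x": -0.1,"y": 1.4,"z": 0,"rx": 0,"ry": 0,"rz": 0},{"x": -0.1,"y": 1.4,"z": 0,"rx": 0,"ry": 0,"rz": 0},{"x": 0,"y": 1.2,"z": 0.1,"rx": 0,"ry": 0,"rz": 0},{"x": 0,"y": 0,"z": 0,"rx": 0,"ry": 0,"rz": 0}]}}

```text
clock: 3.08
position: [0.4648, -0.1473, 0.1019]
ee_rot: [-1.363, -0.931, 0.929]
force: [-0.2, -0.3, -0.2]
width: 0.391
```

```bash
python3 - <<'E'
from h import *
st()
s=arm.get_image("side")
cv2.imwrite("pics/a2.png",cv2.resize(s[160:260,270:410],None,fx=4,fy=4))
line(.465,-.1475,.102,1.18,1)
E
```

```text
t 3.08 p [ 0.4648 -0.1473  0.1019] yaw 1.198 tilt [ 0.001 -1.    -0.001] F [-0.2 -0.3 -0.2] w 0.391 j [ 0.67  0.48 -0.62  2.03  0.4   0.76  1.01]
[{"x":-0.02,"y":0.03,"z":0.01,"rx":0.002,"ry":0.018,"rz":0.001}]
```

View pics/a2.png

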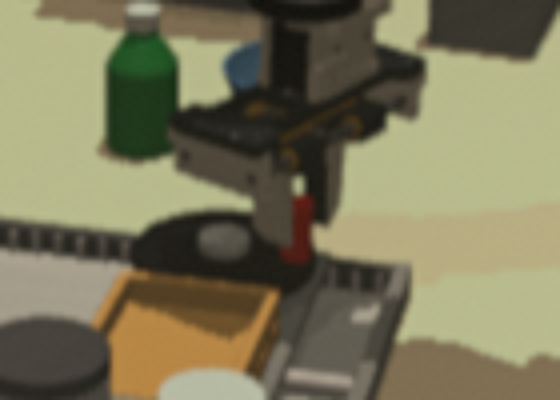

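```bash
cat >> h.py <<'E'
K0=np.array([.5145,-.1433]);YW=.08
EX=np.array([np.cos(YW),np.sin(YW)]);EY=np.array([-np.sin(YW),np.cos(YW)])
def pt(th,z=.102):
    q=K0+EX*.01*th+.05*(-np.cos(th)*EX+np.sin(th)*EY); return (*q,z,1.19-.8*th)
def knob():
    p,R,o=cur(); 
    th=np.nan
    from scipy.optimize import minimize_scalar
    f=lambda r:0
    # iterate: angle of TCP about axis
    import math
    best=None; th=getattr(knob,'g',0)
    for _ in range(60):
        v=p[:2]-(K0+EX*.01*th); x,y=v@EX,v@EY; a=np.arctan2(y,-x); th=a+2*np.pi*round((th-a)/(2*np.pi))
    print("TCP knob angle",round(th,3),"radius",round(np.hypot(x,y),4)); return th
def wind(ths,g):
    knob.g=g; st(); knob(); rows([pt(t) for t in ths])
E
python3 - <<'E'
from h import *
wind([.08,.18,.3,.45,.6,.75,.9,1.05],0)
E
```

```text
t 3.12 p [ 0.4652 -0.1474  0.1023] yaw 1.198 tilt [ 0.001 -1.    -0.002] F [ 0.2 -0.2 -0.5] w 0.392 j [ 0.67  0.47 -0.62  2.03  0.4   0.76  1.01]
TCP knob angle -0.002 radius 0.0494
[{"x":0.39,"y":0.04,"z":0.14,"rx":0.002,"ry":0.072,"rz":0.001},{"x":0.51,"y":0.00,"z":0.11,"rx":0.000,"ry":0.080,"rz":0.000},{"x":0.63,"y":0.00,"z":0.12,"rx":0.000,"ry":0.096,"rz":0.000},{"x":0.81,"y":0.00,"z":0.13,"rx":0.000,"ry":0.120,"rz":0.000},{"x":0.83,"y":0.00,"z":0.12,"rx":0.000,"ry":0.120,"rz":0.000},{"x":0.84,"y":0.00,"z":0.11,"rx":0.000,"ry":0.120,"rz":0.000},{"x":0.86,"y":0.00,"z":0.10,"rx":0.000,"ry":0.120,"rz":0.000},{"x":0.87,"y":0.00,"z":0.10,"rx":0.000,"ry":0.120,"rz":0.000}]
```

Emit:
{"op": "move_arm", "data": {"series": [{"x": 0.4,"y": 0,"z": 0.14,"rx": 0,"ry": 0.07,"rz": 0},{"x": 0.5,"y": 0,"z": 0.11,"rx": 0,"ry": 0.08,"rz": 0},{"x": 0.6,"y": 0,"z": 0.12,"rx": 0,"ry": 0.1,"rz": 0},{"x": 0.8,"y": 0,"z": 0.13,"rx": 0,"ry": 0.12,"rz": 0},{"x": 0.8,"y": 0,"z": 0.12,"rx": 0,"ry": 0.12,"rz": 0}], "jaw": 2.8}}

```text
clock: 3.75
position: [0.4732, -0.1257, 0.1025]
ee_rot: [-1.509, -0.531, 0.543]
force: [-5.9, -5.0, 1.4]
width: 0.307
```

```bash
python3 - <<'E'
from h import *
wind([.6,.75,.9,1.05,1.2,1.35],.5)
E
```

```text
t 3.75 p [ 0.4732 -0.1257  0.1025] yaw 0.686 tilt [-0.009 -1.    -0.002] F [-5.9 -5.   1.4] w 0.307 j [ 0.52  0.45 -0.49  2.03  0.32  0.74  0.52]
TCP knob angle 0.441 radius 0.0489
[{"x":0.79,"y":0.04,"z":0.35,"rx":0.002,"ry":-0.024,"rz":-0.009},{"x":0.84,"y":0.00,"z":0.11,"rx":0.000,"ry":0.120,"rz":0.000},{"x":0.86,"y":0.00,"z":0.10,"rx":0.000,"ry":0.120,"rz":0.000},{"x":0.87,"y":0.00,"z":0.10,"rx":0.000,"ry":0.120,"rz":0.000},{"x":0.88,"y":0.00,"z":0.09,"rx":0.000,"ry":0.120,"rz":0.000},{"x":0.89,"y":0.00,"z":0.09,"rx":0.000,"ry":0.120,"rz":0.000}]
```

Emit:
{"op": "move_arm", "data": {"series": [{"x": 0.85,"y": 0,"z": 0.3,"rx": 0,"ry": 0,"rz": -0.009},{"x": 0.9,"y": 0,"z": 0.12,"rx": 0,"ry": 0.12,"rz": 0},{"x": 0.95,"y": 0,"z": 0.12,"rx": 0,"ry": 0.12,"rz": 0},{"x": 0.95,"y": 0,"z": 0.12,"rx": 0,"ry": 0.12,"rz": 0},{"x": 1.0,"y": 0,"z": 0.1,"rx": 0,"ry": 0.12,"rz": 0},{"x": 1.0,"y": 0,"z": 0.1,"rx": 0,"ry": 0.12,"rz": 0}]}}

```text
clock: 4.5
position: [0.5058, -0.0971, 0.1016]
ee_rot: [-1.578, -0.028, 0.066]
force: [-8.9, 1.2, 5.1]
width: 0.309
```

```bash
python3 - <<'E'
from h import *
wind([1.45,1.6,1.75,1.9,2.05,2.2,2.35,2.5],1.3)
s=arm.get_image("side")
cv2.imwrite("pics/a3.png",cv2.resize(s[160:260,270:410],None,fx=4,fy=4))
E
```

```text
t 4.5 p [ 0.5058 -0.0971  0.1016] yaw 0.06 tilt [-0.025 -1.    -0.007] F [-8.9  1.2  5.1] w 0.309 j [ 0.32  0.47 -0.32  1.96  0.22  0.77 -0.07]
TCP knob angle 1.218 radius 0.0498
[{"x":1.34,"y":-0.07,"z":0.31,"rx":0.007,"ry":0.030,"rz":-0.025},{"x":0.90,"y":0.00,"z":0.08,"rx":0.000,"ry":0.120,"rz":0.000},{"x":0.90,"y":0.00,"z":0.07,"rx":0.000,"ry":0.120,"rz":0.000},{"x":0.89,"y":0.00,"z":0.07,"rx":0.000,"ry":0.120,"rz":0.000},{"x":0.89,"y":0.00,"z":0.06,"rx":0.000,"ry":0.120,"rz":0.000},{"x":0.88,"y":0.00,"z":0.06,"rx":0.000,"ry":0.120,"rz":0.000},{"x":0.87,"y":0.00,"z":0.05,"rx":0.000,"ry":0.120,"rz":0.000},{"x":0.85,"y":0.00,"z":0.04,"rx":0.000,"ry":0.120,"rz":0.000}]
```

View pics/a3.png

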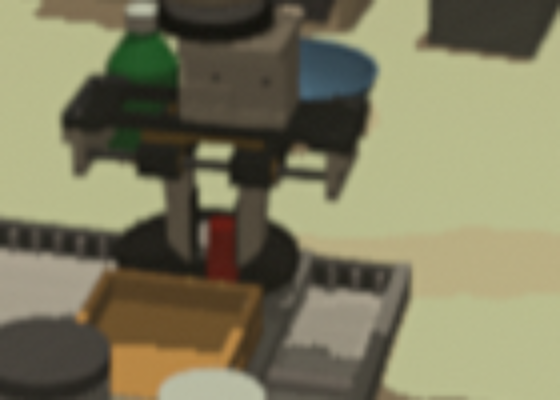

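The side view shows the pin (220,245) still between the fingers, with the rear finger pushing and the tray moving. I'll keep winding.

Emit:
{"op": "move_arm", "data": {"series": [{"x": 1.1,"y": 0,"z": 0.3,"rx": 0.005,"ry": 0.06,"rz": -0.02},{"x": 1.0,"y": 0,"z": 0.1,"rx": 0,"ry": 0.12,"rz": -0.005},{"x": 1.0,"y": 0,"z": 0.1,"rx": 0,"ry": 0.12,"rz": -0.005},{"x": 1.0,"y": 0,"z": 0.1,"rx": 0,"ry": 0.12,"rz": -0.005},{"x": 1.0,"y": 0,"z": 0.08,"rx": 0,"ry": 0.12,"rz": -0.005},{"x": 1.0,"y": 0,"z": 0.08,"rx": 0,"ry": 0.12,"rz": -0.005},{"x": 1.0,"y": 0,"z": 0.08,"rx": 0,"ry": 0.12,"rz": -0.005}]}}

```text
clock: 5.42
position: [0.5642, -0.0974, 0.1015]
ee_rot: [-1.495, 0.582, -0.585]
force: [-5.0, 5.5, 1.8]
width: 0.306
```

```bash
python3 - <<'E'
from h import *
wind([2.35,2.5,2.65,2.8,2.95,3.1,3.25,3.4],2.2)
E
```

```text
t 5.42 p [ 0.5642 -0.0974  0.1015] yaw -0.745 tilt [ 0.003 -1.    -0.003] F [-5.   5.5  1.8] w 0.306 j [ 0.15  0.51 -0.1   1.85  0.08  0.78 -0.74]
TCP knob angle 2.211 radius 0.0521
[{"x":0.82,"y":-0.05,"z":-0.02,"rx":0.003,"ry":-0.055,"rz":0.003},{"x":0.85,"y":0.00,"z":0.04,"rx":0.000,"ry":0.120,"rz":0.000},{"x":0.84,"y":0.00,"z":0.03,"rx":0.000,"ry":0.120,"rz":0.000},{"x":0.82,"y":0.00,"z":0.02,"rx":0.000,"ry":0.120,"rz":0.000},{"x":0.80,"y":0.00,"z":0.01,"rx":0.000,"ry":0.120,"rz":0.000},{"x":0.78,"y":0.00,"z":-0.01,"rx":0.000,"ry":0.120,"rz":0.000},{"x":0.76,"y":0.00,"z":-0.03,"rx":0.000,"ry":0.120,"rz":0.000},{"x":0.74,"y":0.00,"z":-0.05,"rx":0.000,"ry":0.120,"rz":0.000}]
```

Emit:
{"op": "move_arm", "data": {"series": [{"x": 0.9,"y": 0,"z": 0,"rx": 0.003,"ry": 0,"rz": 0},{"x": 0.95,"y": 0,"z": 0.04,"rx": 0,"ry": 0.1,"rz": -0.005},{"x": 0.95,"y": 0,"z": 0.03,"rx": 0,"ry": 0.12,"rz": -0.005},{"x": 0.9,"y": 0,"z": 0.02,"rx": 0,"ry": 0.12,"rz": -0.005},{"x": 0.9,"y": 0,"z": 0,"rx": 0,"ry": 0.12,"rz": -0.005},{"x": 0.9,"y": 0,"z": 0,"rx": 0,"ry": 0.12,"rz": -0.005},{"x": 0.85,"y": 0,"z": -0.02,"rx": 0,"ry": 0.12,"rz": -0.005}]}}

```text
clock: 6.3
position: [0.5955, -0.1279, 0.1016]
ee_rot: [-1.264, 1.117, -1.127]
force: [-1.8, 9.2, -1.5]
width: 0.307
```

```bash
python3 - <<'E'
from h import *
wind([3.4,3.55,3.7,3.85,4.0,4.15,4.3],3.2)
s=arm.get_image("side")
cv2.imwrite("pics/a4.png",cv2.resize(s[160:260,250:410],None,fx=4,fy=4))
E
```

```text
t 6.3 p [ 0.5955 -0.1279  0.1016] yaw -1.453 tilt [ 0.005 -1.     0.003] F [-1.8  9.2 -1.5] w 0.307 j [ 0.06  0.55  0.09  1.78 -0.06  0.81 -1.28]
TCP knob angle 2.974 radius 0.0529
[{"x":2.16,"y":-0.03,"z":-0.04,"rx":-0.003,"ry":0.077,"rz":0.005},{"x":0.71,"y":0.00,"z":-0.07,"rx":0.000,"ry":0.120,"rz":0.000},{"x":0.69,"y":0.00,"z":-0.09,"rx":0.000,"ry":0.120,"rz":0.000},{"x":0.66,"y":0.00,"z":-0.12,"rx":0.000,"ry":0.120,"rz":0.000},{"x":0.64,"y":0.00,"z":-0.14,"rx":0.000,"ry":0.120,"rz":0.000},{"x":0.61,"y":0.00,"z":-0.17,"rx":0.000,"ry":0.120,"rz":0.000},{"x":0.59,"y":0.00,"z":-0.20,"rx":0.000,"ry":0.120,"rz":0.000}]
```

View pics/a4.png

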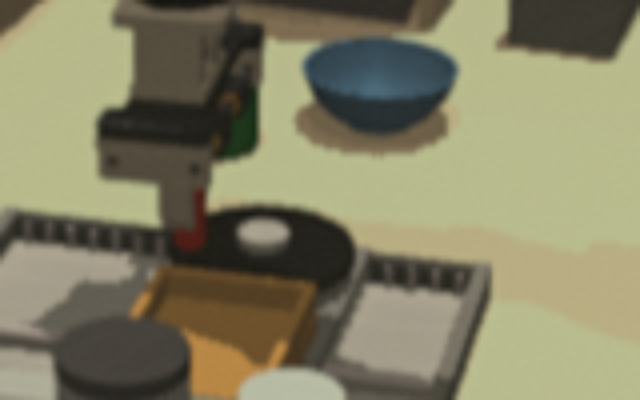

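The side view shows the knob past half a turn, with the pin (190,225) at its far side and still held by the fingers. I'll carry on.

```bash
python3 - <<'E'
from h import *
wind([3.12,3.27,3.42,3.57,3.72,3.87,4.02],3.0)
E
```

```text
t 6.35 p [ 0.5958 -0.1286  0.1016] yaw -1.459 tilt [ 0.006 -1.     0.003] F [ 2.4  7.6 -1.5] w 0.304 j [ 0.06  0.55  0.09  1.78 -0.06  0.81 -1.28]
TCP knob angle 2.986 radius 0.053
[{"x":0.71,"y":-0.03,"z":-0.12,"rx":-0.003,"ry":-0.153,"rz":0.006},{"x":0.76,"y":0.00,"z":-0.03,"rx":0.000,"ry":0.120,"rz":0.000},{"x":0.73,"y":0.00,"z":-0.05,"rx":0.000,"ry":0.120,"rz":0.000},{"x":0.71,"y":0.00,"z":-0.07,"rx":0.000,"ry":0.120,"rz":0.000},{"x":0.68,"y":0.00,"z":-0.09,"rx":0.000,"ry":0.120,"rz":0.000},{"x":0.66,"y":0.00,"z":-0.12,"rx":0.000,"ry":0.120,"rz":0.000},{"x":0.63,"y":0.00,"z":-0.15,"rx":0.000,"ry":0.120,"rz":0.000}]
```

```bash
python3 - <<'E'
from h import *
rows([(*pt(t)[:3],-1.459-.1*k) for k,t in enumerate([3.12,3.26,3.40,3.54,3.68,3.82,3.96])])
E
```

```text
[{"x":0.71,"y":-0.03,"z":-0.12,"rx":-0.003,"ry":-0.000,"rz":0.006},{"x":0.70,"y":0.00,"z":0.08,"rx":0.000,"ry":0.100,"rz":0.000},{"x":0.68,"y":0.00,"z":0.06,"rx":0.000,"ry":0.100,"rz":0.000},{"x":0.67,"y":0.00,"z":0.03,"rx":0.000,"ry":0.100,"rz":0.000},{"x":0.65,"y":0.00,"z":-0.00,"rx":0.000,"ry":0.100,"rz":0.000},{"x":0.63,"y":0.00,"z":-0.04,"rx":0.000,"ry":0.100,"rz":0.000},{"x":0.61,"y":0.00,"z":-0.07,"rx":0.000,"ry":0.100,"rz":0.000}]
```

Emit:
{"op": "move_arm", "data": {"series": [{"x": 0.8,"y": 0,"z": -0.12,"rx": 0,"ry": 0,"rz": 0},{"x": 0.8,"y": 0,"z": 0.08,"rx": 0,"ry": 0.1,"rz": 0},{"x": 0.8,"y": 0,"z": 0.06,"rx": 0,"ry": 0.1,"rz": 0},{"x": 0.75,"y": 0,"z": 0.03,"rx": 0,"ry": 0.1,"rz": -0.005},{"x": 0.75,"y": 0,"z": 0,"rx": 0,"ry": 0.1,"rz": -0.005},{"x": 0.7,"y": 0,"z": -0.05,"rx": 0,"ry": 0.1,"rz": -0.005},{"x": 0.7,"y": 0,"z": -0.08,"rx": 0,"ry": 0.1,"rz": -0.005}]}}

```text
clock: 7.22
position: [0.5985, -0.1523, 0.1018]
ee_rot: [-0.931, 1.556, -1.552]
force: [8.7, 9.7, -9.3]
width: 0.304
```

```bash
python3 - <<'E'
from h import *
wind([],3.9)
p,R,o=cur()
rows([(*pt(t)[:3],yaw(R)-.1*k) for k,t in enumerate([3.9,4.02,4.14,4.26,4.38,4.5])])
E
```

```text
t 7.22 p [ 0.5985 -0.1523  0.1018] yaw -2.055 tilt [-0.008 -1.     0.003] F [ 8.7  9.7 -9.3] w 0.304 j [-0.    0.57  0.25  1.76 -0.19  0.82 -1.72]
TCP knob angle 3.455 radius 0.0509
[]
[{"x":1.99,"y":-0.04,"z":0.35,"rx":-0.003,"ry":-0.000,"rz":-0.008},{"x":0.52,"y":0.00,"z":-0.05,"rx":0.000,"ry":0.100,"rz":0.000},{"x":0.50,"y":0.00,"z":-0.07,"rx":0.000,"ry":0.100,"rz":0.000},{"x":0.49,"y":0.00,"z":-0.09,"rx":0.000,"ry":0.100,"rz":0.000},{"x":0.48,"y":0.00,"z":-0.11,"rx":0.000,"ry":0.100,"rz":0.000},{"x":0.47,"y":0.00,"z":-0.13,"rx":0.000,"ry":0.100,"rz":0.000}]
```

```bash
python3 - <<'E'
from h import *
rows([(*pt(t)[:3],-2.055-.05*k) for k,t in enumerate([3.6,3.75,3.9,4.05,4.2,4.35])])
E
```

```text
[{"x":0.66,"y":-0.03,"z":0.16,"rx":-0.003,"ry":0.000,"rz":-0.008},{"x":0.67,"y":0.00,"z":0.15,"rx":0.000,"ry":0.050,"rz":0.000},{"x":0.66,"y":0.00,"z":0.07,"rx":0.000,"ry":0.050,"rz":0.000},{"x":0.65,"y":0.00,"z":-0.01,"rx":0.000,"ry":0.050,"rz":0.000},{"x":0.62,"y":0.00,"z":-0.09,"rx":0.000,"ry":0.050,"rz":0.000},{"x":0.60,"y":0.00,"z":-0.16,"rx":0.000,"ry":0.050,"rz":0.000}]
```

Emit:
{"op": "move_arm", "data": {"series": [{"x": 0.9,"y": 0,"z": 0.18,"rx": 0,"ry": 0,"rz": -0.005},{"x": 0.9,"y": 0,"z": 0.15,"rx": 0,"ry": 0.04,"rz": 0},{"x": 0.9,"y": 0,"z": 0.1,"rx": 0,"ry": 0.04,"rz": 0},{"x": 0.9,"y": 0,"z": 0.02,"rx": 0,"ry": 0.04,"rz": 0},{"x": 0.9,"y": 0,"z": -0.06,"rx": 0,"ry": 0.04,"rz": 0},{"x": 0.8,"y": 0,"z": -0.15,"rx": 0,"ry": 0.04,"rz": 0}]}}

```text
clock: 7.98
position: [0.594, -0.1754, 0.1035]
ee_rot: [-0.772, 1.674, -1.665]
force: [12.1, 5.4, -6.1]
width: 0.305
```

```bash
python3 - <<'E'
from h import *
wind([],4.1)
rows([(*pt(t)[:3],-2.25-.06*k) for k,t in enumerate([4.25,4.4,4.55,4.7])])
s=arm.get_image("side")
cv2.imwrite("pics/a5.png",cv2.resize(s[160:260,250:410],None,fx=4,fy=4))
E
```

```text
t 7.97 p [ 0.594  -0.1754  0.1035] yaw -2.238 tilt [-0.039 -0.999  0.014] F [12.1  5.4 -6.1] w 0.305 j [ 0.02  0.57  0.28  1.78 -0.25  0.8  -1.8 ]
TCP knob angle 3.941 radius 0.0535
[]
[{"x":1.28,"y":0.09,"z":-0.44,"rx":-0.013,"ry":0.011,"rz":-0.039},{"x":0.58,"y":0.00,"z":-0.20,"rx":0.000,"ry":0.060,"rz":0.000},{"x":0.54,"y":0.00,"z":-0.27,"rx":0.000,"ry":0.060,"rz":0.000},{"x":0.50,"y":0.00,"z":-0.33,"rx":0.000,"ry":0.060,"rz":0.000}]
```

View pics/a5.png

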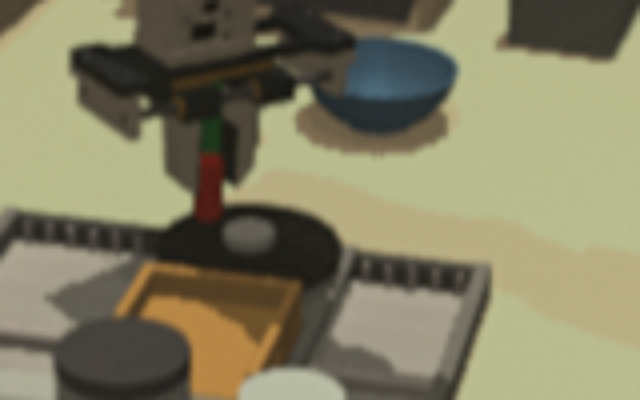

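```bash
python3 - <<'E'
from h import *
print(onz("side",[(302,199.5)],.108)); 
for th in(3.7,3.8,3.9,4.0): print(th,np.round(pt(th)[:2],4),proj("side",[*pt(th)[:2],.108]))
p,R,o=cur(); print(p, proj("side",[p,p+R[:,1]*.019,p+R[:,1]*.019-R[:,0]*.0142,p+R[:,1]*.019+R[:,0]*.0142]).round(1))
s=arm.get_image("side");hs=cv2.cvtColor(s,cv2.COLOR_BGR2HSV)
m=((hs[...,0]<8)|(hs[...,0]>172))&(hs[...,1]>140); m[:, :270]=0;m[:,360:]=0;m[:170]=0;m[250:]=0
print(blob(m))
cv2.imwrite("pics/a6.png",cv2.resize(s[170:240,270:350],None,fx=8,fy=8,interpolation=cv2.INTER_CUBIC))
E
```

```text
[[ 0.59082221 -0.1659788   0.108     ]]
3.7 [ 0.5958 -0.1634] [[299.99466814 199.62982687]]
3.8 [ 0.5942 -0.1676] [[301.02739015 199.09242427]]
3.9 [ 0.5923 -0.1716] [[302.1658287  198.61754946]]
4.0 [ 0.59   -0.1752] [[303.3953603  198.20893461]]
[ 0.59362905 -0.17607286  0.10356753] [[302.3 199.3]
 [302.  205.5]
 [297.7 206.5]
 [306.3 204.5]]
[(np.int32(94), array([302.1, 206.7]), array([299, 199,   7,  16], dtype=int32))]
```

View pics/a6.png

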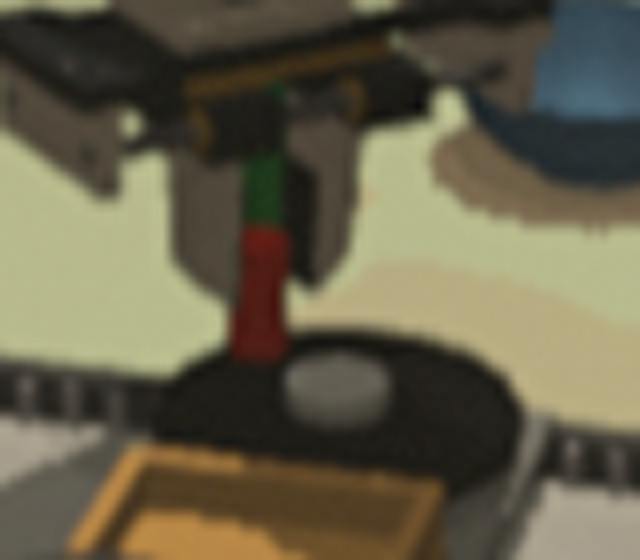

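Emit:
{"op": "move_arm", "data": {"series": [{"x": 1.0,"y": 0.1,"z": -0.4,"rx": -0.01,"ry": 0.02,"rz": -0.03},{"x": 0.8,"y": 0,"z": -0.2,"rx": 0,"ry": 0.06,"rz": -0.01},{"x": 0.8,"y": 0,"z": -0.25,"rx": 0,"ry": 0.06,"rz": -0.01},{"x": 0.8,"y": 0,"z": -0.3,"rx": 0,"ry": 0.06,"rz": -0.01},{"x": 0.7,"y": 0,"z": -0.3,"rx": 0,"ry": 0.06,"rz": -0.01}]}}

```text
clock: 8.7
position: [0.577, -0.1847, 0.1075]
ee_rot: [-0.612, 1.824, -1.865]
force: [12.6, 2.6, -6.4]
width: 0.306
```

```bash
python3 - <<'E'
from h import *
wind([],4.5)
t=arm.get_image("top")
cv2.imwrite("pics/a7.png",cv2.resize(t[120:300,185:415],None,fx=3.4,fy=3.3,interpolation=cv2.INTER_CUBIC))
rows([(*pt(t)[:3],-2.5-.06*k) for k,t in enumerate([4.45,4.55,4.65,4.75])])
E
```

```text
t 8.7 p [ 0.577  -0.1847  0.1075] yaw -2.492 tilt [-0.002 -1.     0.023] F [12.6  2.6 -6.4] w 0.306 j [-0.05  0.56  0.38  1.81 -0.26  0.8  -2.03]
TCP knob angle 4.399 radius 0.0486
[]
[{"x":0.22,"y":0.56,"z":0.10,"rx":-0.023,"ry":0.005,"rz":-0.002},{"x":0.38,"y":0.00,"z":-0.12,"rx":0.000,"ry":0.060,"rz":0.000},{"x":0.37,"y":0.00,"z":-0.14,"rx":0.000,"ry":0.060,"rz":0.000},{"x":0.36,"y":0.00,"z":-0.17,"rx":0.000,"ry":0.060,"rz":0.000}]
```

View pics/a7.png

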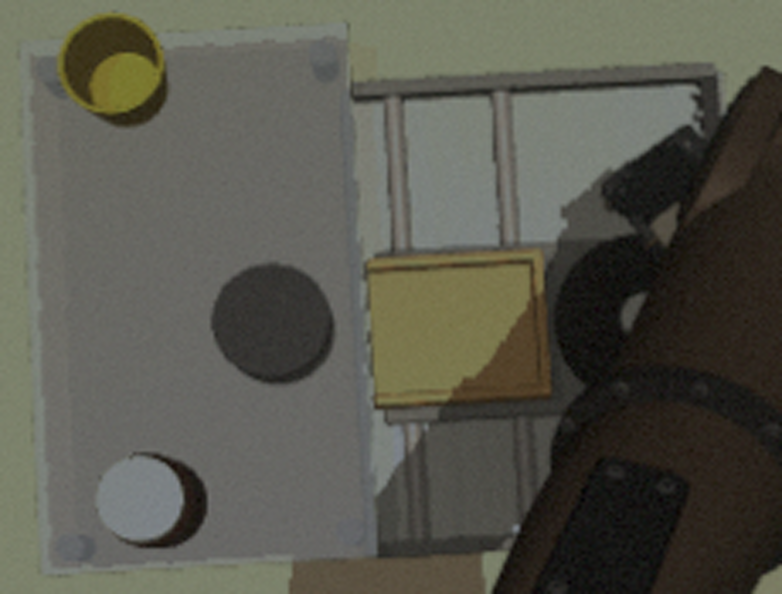

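```bash
python3 - <<'E'
from h import *
def c2(p): return (185+p[0]/3.4,120+p[1]/3.3)
tin=onz("top",[(264.95,217.4)],.122)[0,:2]
for c in (((370,320),(546,309),(553,455),(379,462)),((367,262),(541,248),(550,395),(376,408))):
    A=onz("top",[c2(p) for p in c],.077)[:,:2]; cen=A.mean(0)+EY*.0075
    print(A.round(4).tolist(),cen.round(4),"tin rel tray",((tin-cen)@EX).round(4),((tin-cen)@EY).round(4))
# wall masks: yellow-ish tray region by saturation
for f in("pics/tc.png","pics/a7.png"):
    t=cv2.imread(f);h=cv2.cvtColor(t,cv2.COLOR_BGR2HSV)
    m=((h[...,1]>65)&(h[...,0]>10)&(h[...,0]<35)).astype(np.uint8); m[:240]=0;m[475:]=0;m[:,:355]=0;m[:,556:]=0
    c=max(cv2.findContours(m,cv2.RETR_EXTERNAL,cv2.CHAIN_APPROX_NONE)[0],key=cv2.contourArea); r=cv2.minAreaRect(c); print(np.round(r[0],1),np.round(r[1],1),r[2])
    cen=onz("top",[c2(r[0])],.072)[0,:2]+EY*.0075; print("tin rel",((tin-cen)@EX).round(4),((tin-cen)@EY).round(4))
print(tin)
E
```

```text
[[0.5495, 0.0537], [0.5601, -0.0701], [0.454, -0.0766], [0.4466, 0.0451]] [ 0.5019 -0.0045] tin rel tray 0.0491 0.1196
[[0.592, 0.0568], [0.6048, -0.0659], [0.4974, -0.0738], [0.4856, 0.0481]] [ 0.5444 -0.0012] tin rel tray 0.0066 0.1197
[462.5 386.2] [152.9 179.8] 86.68222045898438
tin rel 0.0486 0.1199
[459.3 328.5] [153.  179.1] 86.633544921875
tin rel 0.0063 0.1203
[0.54132526 0.11861761]
```

```bash
python3 - <<'E'
from h import *
rows([(*pt(t,.103)[:3],-2.5-.05*k) for k,t in enumerate([4.5,4.62,4.74,4.86,4.95])])
E
```

```text
[{"x":0.41,"y":0.46,"z":0.05,"rx":-0.023,"ry":0.005,"rz":-0.002},{"x":0.45,"y":0.00,"z":-0.17,"rx":0.000,"ry":0.050,"rz":0.000},{"x":0.43,"y":0.00,"z":-0.22,"rx":0.000,"ry":0.050,"rz":0.000},{"x":0.40,"y":0.00,"z":-0.26,"rx":0.000,"ry":0.050,"rz":0.000},{"x":0.29,"y":0.00,"z":-0.22,"rx":0.000,"ry":0.050,"rz":0.000}]
```

Emit:
{"op": "move_arm", "data": {"series": [{"x": 0.6,"y": 0.4,"z": 0,"rx": -0.02,"ry": 0,"rz": -0.01},{"x": 0.7,"y": 0,"z": -0.2,"rx": 0,"ry": 0.05,"rz": -0.01},{"x": 0.7,"y": 0,"z": -0.25,"rx": 0,"ry": 0.05,"rz": -0.01},{"x": 0.6,"y": 0,"z": -0.3,"rx": 0,"ry": 0.05,"rz": -0.01}]}}

```text
clock: 9.25
position: [0.5675, -0.1859, 0.1085]
ee_rot: [-0.506, 1.923, -1.96]
force: [10.5, 2.0, -5.1]
width: 0.3
```

```bash
cat >> h.py <<'E'
def look(name,tinpx=(264.95,217.4)):
    def c2(p): return (185+p[0]/3.4,120+p[1]/3.3)
    t=arm.get_image("top"); t=cv2.resize(t[120:300,185:415],None,fx=3.4,fy=3.3,interpolation=cv2.INTER_CUBIC);cv2.imwrite(name,t)
    tin=onz("top",[tinpx],.122)[0,:2]
    h=cv2.cvtColor(t,cv2.COLOR_BGR2HSV)
    m=((h[...,1]>65)&(h[...,0]>10)&(h[...,0]<35)).astype(np.uint8); m[:220]=0;m[475:]=0;m[:,:355]=0;m[:,556:]=0
    c=max(cv2.findContours(m,cv2.RETR_EXTERNAL,cv2.CHAIN_APPROX_NONE)[0],key=cv2.contourArea); r=cv2.minAreaRect(c); print(np.round(r[0],1),np.round(r[1],1),r[2])
    cen=onz("top",[c2(r[0])],.072)[0,:2]+EY*.0075; print("tray",cen.round(4),"tin rel",((tin-cen)@EX).round(4),((tin-cen)@EY).round(4))
E
python3 - <<'E'
from h import *
wind([],4.7)
look("pics/a8.png")
E
```

```text
t 9.25 p [ 0.5675 -0.1859  0.1085] yaw -2.638 tilt [ 0.011 -1.     0.016] F [10.5  2.  -5.1] w 0.3 j [-0.08  0.56  0.43  1.82 -0.28  0.82 -2.16]
TCP knob angle 4.648 radius 0.0468
[]
[459.1 325.4] [153.6 179.5] 86.98721313476562
tray [ 0.5469 -0.0016] tin rel 0.0041 0.1203
```

View pics/a8.png

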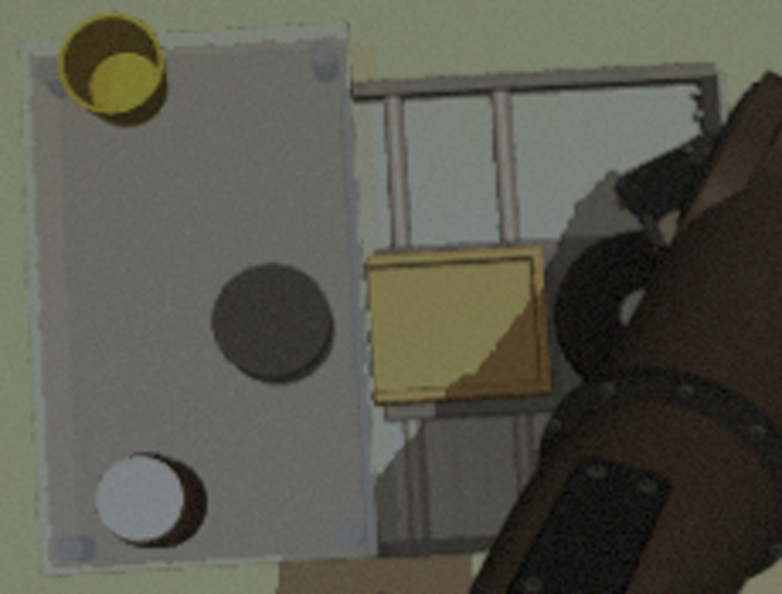

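Emit:
{"op": "move_arm", "data": {"series": [{"x": 0.7,"y": 0.5,"z": -0.1,"rx": -0.02,"ry": 0.02,"rz": 0},{"x": 0.7,"y": 0.3,"z": -0.2,"rx": 0,"ry": 0.05,"rz": 0},{"x": 0.7,"y": 0.2,"z": -0.2,"rx": 0,"ry": 0.05,"rz": 0},{"x": 0.7,"y": 0,"z": -0.25,"rx": 0,"ry": 0.05,"rz": 0}]}}

```text
clock: 9.8
position: [0.5582, -0.1859, 0.106]
ee_rot: [-0.322, 2.024, -2.034]
force: [10.2, 1.8, -5.9]
width: 0.306
```

```bash
python3 - <<'E'
from h import *
wind([],4.9)
look("pics/a9.png")
E
```

```text
t 9.8 p [ 0.5582 -0.1859  0.106 ] yaw -2.804 tilt [-0.022 -1.     0.009] F [10.2  1.8 -5.9] w 0.306 j [-0.09  0.54  0.46  1.87 -0.34  0.79 -2.25]
TCP knob angle 4.904 radius 0.0468
[]
[459.2 322.4] [153.9 179.8] 86.96443176269531
tray [ 0.5491 -0.0017] tin rel 0.0019 0.1205
```

The tray is now in line with the tin to about 2 mm. I'll back off the pin and lift clear.

Emit:
{"op": "move_arm", "data": {"series": [{"x": -0.7,"y": 0,"z": 0,"rx": 0,"ry": 0,"rz": 0},{"x": 0,"y": -2,"z": 0,"rx": 0,"ry": 0,"rz": 0},{"x": 0,"y": -4,"z": 0,"rx": 0,"ry": 0,"rz": 0},{"x": 0,"y": -5,"z": 0,"rx": 0,"ry": -0.1,"rz": 0}]}}

```text
clock: 10.35
position: [0.5607, -0.181, 0.2159]
ee_rot: [-0.425, 1.971, -1.974]
force: [0.8, -0.2, -0.6]
width: 0.306
```

```bash
python3 - <<'E'
from h import *
st()
look("pics/b1.png")
p,R,o=cur()
line(.548,.03,.22,yaw(R)+2.1,12)
E
```

```text
t 10.35 p [ 0.5607 -0.181   0.2159] yaw -2.702 tilt [-0.015 -1.     0.005] F [ 0.8 -0.2 -0.6] w 0.306 j [-0.13  0.42  0.5   1.74 -0.24  1.02 -2.25]
[459.  322.3] [153.3 179.4] 86.98721313476562
tray [ 0.5492 -0.0015] tin rel 0.0018 0.1204
[{"x":-0.65,"y":0.02,"z":-1.66,"rx":-0.013,"ry":-0.175,"rz":-0.021},{"x":-0.92,"y":0.03,"z":-1.52,"rx":0.000,"ry":-0.175,"rz":0.000},{"x":-1.17,"y":0.03,"z":-1.33,"rx":0.000,"ry":-0.175,"rz":0.000},{"x":-1.39,"y":0.03,"z":-1.11,"rx":0.000,"ry":-0.175,"rz":0.000},{"x":-1.56,"y":0.03,"z":-0.85,"rx":0.000,"ry":-0.175,"rz":0.000},{"x":-1.69,"y":0.03,"z":-0.57,"rx":0.000,"ry":-0.175,"rz":0.000},{"x":-1.76,"y":0.03,"z":-0.26,"rx":0.000,"ry":-0.175,"rz":0.000},{"x":-1.78,"y":0.03,"z":0.05,"rx":0.000,"ry":-0.175,"rz":0.000},{"x":-1.74,"y":0.03,"z":0.35,"rx":0.000,"ry":-0.175,"rz":0.000},{"x":-1.65,"y":0.03,"z":0.65,"rx":0.000,"ry":-0.175,"rz":0.000},{"x":-1.51,"y":0.03,"z":0.93,"rx":0.000,"ry":-0.175,"rz":0.000},{"x":-1.33,"y":0.03,"z":1.18,"rx":0.000,"ry":-0.175,"rz":0.000}]
```

View pics/b1.png

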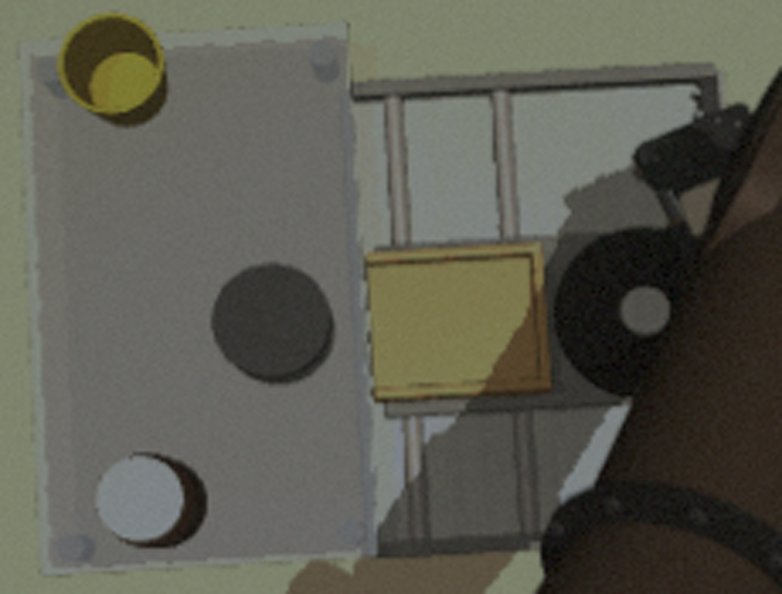

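The top view shows the tray (459,322) wound level with the tin (272,321); tin, jar and cup haven't moved. Next I'll turn the gripper to take the tin across x.

Emit:
{"op": "move_arm", "data": {"series": [{"x": -0.6,"y": 0,"z": -1.7,"rx": -0.013,"ry": -0.175,"rz": -0.02},{"x": -0.9,"y": 0,"z": -1.5,"rx": 0,"ry": -0.175,"rz": 0},{"x": -1.2,"y": 0,"z": -1.3,"rx": 0,"ry": -0.175,"rz": 0},{"x": -1.4,"y": 0,"z": -1.1,"rx": 0,"ry": -0.175,"rz": 0},{"x": -1.6,"y": 0,"z": -0.8,"rx": 0,"ry": -0.175,"rz": 0},{"x": -1.7,"y": 0,"z": -0.6,"rx": 0,"ry": -0.175,"rz": 0},{"x": -1.8,"y": 0,"z": -0.3,"rx": 0,"ry": -0.175,"rz": 0},{"x": -1.8,"y": 0,"z": 0,"rx": 0,"ry": -0.175,"rz": 0},{"x": -1.7,"y": 0,"z": 0.4,"rx": 0,"ry": -0.175,"rz": 0},{"x": -1.6,"y": 0,"z": 0.6,"rx": 0,"ry": -0.175,"rz": 0},{"x": -1.5,"y": 0,"z": 0.9,"rx": 0,"ry": -0.175,"rz": 0},{"x": -1.3,"y": 0,"z": 1.2,"rx": 0,"ry": -0.175,"rz": 0}], "jaw": 9.18}}

```text
clock: 11.9
position: [0.544, 0.0372, 0.2276]
ee_rot: [-1.526, 0.41, -0.418]
force: [0.2, -0.3, -0.3]
width: 1.002
```

```bash
python3 - <<'E'
from h import *
h1=onz("top",[(185+645/3.4,120+311/3.3)],.074)[0,:2]; print("travel by hub",(h1-K0)@EX)
st()
line(.5413,.1186,.19,.08,6)
E
```

```text
travel by hub 0.04605407013179227
t 11.9 p [0.544  0.0372 0.2276] yaw -0.528 tilt [ 0.004 -1.     0.006] F [ 0.2 -0.3 -0.3] w 1.002 j [-0.14  0.32 -0.04  1.8   0.01  1.02 -0.71]
[{"x":-0.73,"y":0.63,"z":1.14,"rx":-0.006,"ry":-0.101,"rz":0.004},{"x":-0.60,"y":0.63,"z":1.22,"rx":0.000,"ry":-0.101,"rz":0.000},{"x":-0.48,"y":0.63,"z":1.27,"rx":0.000,"ry":-0.101,"rz":0.000},{"x":-0.35,"y":0.63,"z":1.31,"rx":0.000,"ry":-0.101,"rz":0.000},{"x":-0.21,"y":0.63,"z":1.34,"rx":0.000,"ry":-0.101,"rz":0.000},{"x":-0.07,"y":0.63,"z":1.35,"rx":0.000,"ry":-0.101,"rz":0.000}]
```

Emit:
{"op": "move_arm", "data": {"series": [{"x": -0.7,"y": 0.6,"z": 1.1,"rx": -0.006,"ry": -0.1,"rz": 0.004},{"x": -0.6,"y": 0.6,"z": 1.2,"rx": 0,"ry": -0.1,"rz": 0},{"x": -0.5,"y": 0.6,"z": 1.3,"rx": 0,"ry": -0.1,"rz": 0},{"x": -0.4,"y": 0.6,"z": 1.3,"rx": 0,"ry": -0.1,"rz": 0},{"x": -0.2,"y": 0.6,"z": 1.3,"rx": 0,"ry": -0.1,"rz": 0},{"x": -0.1,"y": 0.6,"z": 1.3,"rx": 0,"ry": -0.1,"rz": 0},{"x": 0,"y": 0,"z": 0,"rx": 0,"ry": 0,"rz": 0}]}}

```text
clock: 12.78
position: [0.54, 0.1235, 0.1915]
ee_rot: [-1.566, -0.075, 0.075]
force: [-0.1, -0.5, -0.0]
width: 0.999
```

```bash
python3 - <<'E'
from h import *
st()
t=arm.get_image("top");s=arm.get_image("side")
cv2.imwrite("pics/b2.png",np.hstack([cv2.resize(t[150:300,185:345],None,fx=2.5,fy=2.5),cv2.resize(s[150:300,220:380],None,fx=2.5,fy=2.5)]))
line(.5413,.1186,.15,.08,3)
E
```

```text
t 12.78 p [0.54   0.1235 0.1915] yaw 0.096 tilt [ 0.    -1.     0.003] F [-0.1 -0.5 -0. ] w 0.999 j [-0.17  0.38 -0.2   1.81  0.09  0.96 -0.31]
[{"x":0.01,"y":1.40,"z":-0.12,"rx":-0.002,"ry":0.004,"rz":0.001},{"x":0.01,"y":1.40,"z":-0.11,"rx":0.000,"ry":0.004,"rz":0.000},{"x":0.01,"y":1.40,"z":-0.11,"rx":0.000,"ry":0.004,"rz":0.000}]
```

View pics/b2.png

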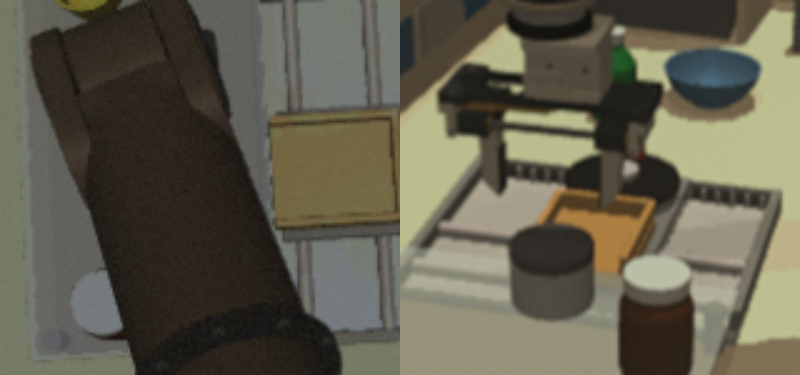

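The side view shows the open fingers (493 and 608) centred over the tin (551). I'll lower to just above the lid.

Emit:
{"op": "move_arm", "data": {"series": [{"x": 0,"y": 1.4,"z": -0.2,"rx": 0,"ry": 0,"rz": 0},{"x": 0,"y": 1.4,"z": -0.1,"rx": 0,"ry": 0.01,"rz": 0},{"x": 0,"y": 1.3,"z": -0.1,"rx": 0,"ry": 0,"rz": 0},{"x": 0,"y": 0,"z": 0,"rx": 0,"ry": 0,"rz": 0}]}}

```text
clock: 13.38
position: [0.5409, 0.1156, 0.1477]
ee_rot: [-1.569, -0.059, 0.059]
force: [0.7, -0.3, -0.0]
width: 1.0
```

```bash
python3 - <<'E'
from h import *
st()
s=arm.get_image("side")
cv2.imwrite("pics/b3.png",cv2.resize(s[190:290,230:340],None,fx=6,fy=6,interpolation=cv2.INTER_CUBIC))
p,R,o=cur()
for sg in(-1,1): 
    print(proj("side",[p+R[:,1]*.019+R[:,0]*sg*.046,p+R[:,1]*.036+R[:,0]*sg*.046]).round(1))
line(.5413,.1186,.117,.08,3)
E
```

```text
t 13.38 p [0.5409 0.1156 0.1477] yaw 0.075 tilt [ 0.    -1.     0.001] F [ 0.7 -0.3 -0. ] w 1.0 j [-0.17  0.43 -0.18  1.86  0.1   0.86 -0.33]
[[300.9 245.3]
 [300.9 251.7]]
[[263.  240.3]
 [263.2 246.6]]
[{"x":0.01,"y":1.05,"z":0.09,"rx":-0.001,"ry":-0.002,"rz":0.001},{"x":0.01,"y":1.05,"z":0.09,"rx":0.000,"ry":-0.002,"rz":0.000},{"x":0.01,"y":1.05,"z":0.09,"rx":0.000,"ry":-0.002,"rz":0.000}]
```

View pics/b3.png

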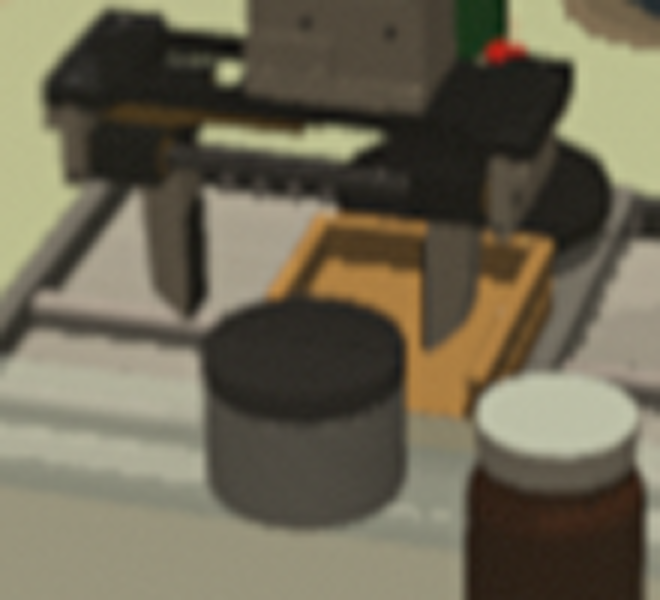

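```bash
python3 - <<'E'
from h import *
line(.5428,.1186,.117,.08,3)
E
```

```text
[{"x":0.06,"y":1.05,"z":0.09,"rx":-0.001,"ry":-0.002,"rz":0.001},{"x":0.06,"y":1.05,"z":0.09,"rx":0.000,"ry":-0.002,"rz":0.000},{"x":0.06,"y":1.05,"z":0.09,"rx":0.000,"ry":-0.002,"rz":0.000}]
```

Emit:
{"op": "move_arm", "data": {"series": [{"x": 0.2,"y": 0,"z": 0.3,"rx": 0,"ry": 0,"rz": 0},{"x": 0,"y": 0.8,"z": 0,"rx": 0,"ry": 0,"rz": 0},{"x": 0,"y": 0.8,"z": 0,"rx": 0,"ry": 0,"rz": 0}]}}

```text
clock: 13.8
position: [0.5443, 0.1198, 0.1328]
ee_rot: [-1.568, -0.062, 0.056]
force: [0.7, -0.2, 0.3]
width: 1.005
```

```bash
python3 - <<'E'
from h import *
st()
s=arm.get_image("side")
cv2.imwrite("pics/b4.png",cv2.resize(s[190:290,230:340],None,fx=6,fy=6,interpolation=cv2.INTER_CUBIC))
line(.5428,.1186,.117,.08,3)
E
```

```text
t 13.8 p [0.5443 0.1198 0.1328] yaw 0.076 tilt [ 0.004 -1.     0.002] F [ 0.7 -0.2  0.3] w 1.005 j [-0.18  0.45 -0.18  1.86  0.11  0.83 -0.34]
[{"x":-0.03,"y":0.49,"z":-0.04,"rx":-0.002,"ry":-0.001,"rz":0.002},{"x":-0.03,"y":0.49,"z":-0.03,"rx":0.000,"ry":-0.001,"rz":0.000},{"x":-0.03,"y":0.49,"z":-0.03,"rx":0.000,"ry":-0.001,"rz":0.000}]
```

View pics/b4.png

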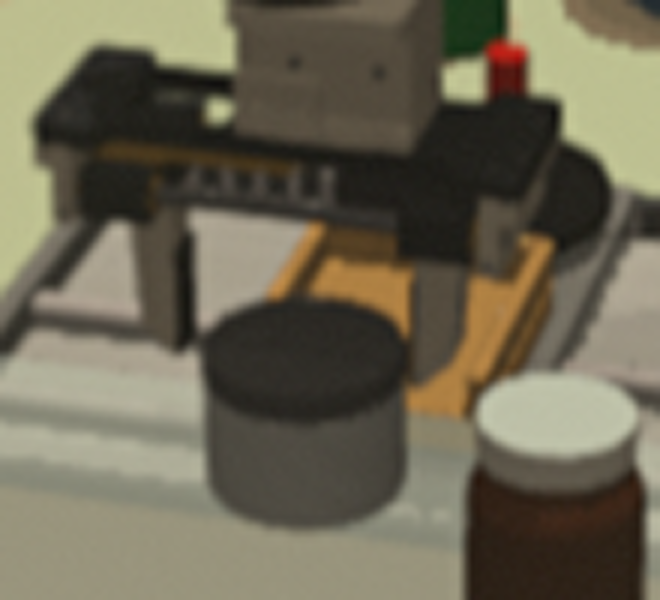

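```bash
python3 - <<'E'
from h import *
from scipy.optimize import brentq
x=brentq(lambda x:proj("side",[x,.1186,.122])[0,0]-280.7,.45,.65); print("tin x by side",x)
A=onz("side",[(230+320/6,190+217/6),(230+553/6,190+238/6)],.077)[:,:2]; c=A.mean(0); print(A,c)
cen=c+EY*.070; print("tray",cen,"tin rel",(np.array([x,.1186])-cen)@EX)
E
```

```text
tin x by side 0.543088652631493
[[ 0.60433862 -0.056016  ]
 [ 0.50155726 -0.07083074]] [ 0.55294794 -0.06342337]
tray [0.54735391 0.00635275] tin rel 0.004718587874926362
```

Emit:
{"op": "move_arm", "data": {"series": [{"x": 0,"y": 0.6,"z": 0,"rx": 0,"ry": 0,"rz": 0},{"x": 0,"y": 0.6,"z": 0,"rx": 0,"ry": 0,"rz": 0},{"x": 0,"y": 0.5,"z": 0,"rx": 0,"ry": 0,"rz": 0},{"x": 0,"y": 0,"z": 0,"rx": 0,"ry": 0,"rz": 0}]}}

```text
clock: 14.35
position: [0.5434, 0.1196, 0.1131]
ee_rot: [-1.568, -0.061, 0.058]
force: [-0.8, 0.3, -0.4]
width: 1.004
```

```bash
python3 - <<'E'
from h import *
st()
s=arm.get_image("side")
cv2.imwrite("pics/b5.png",cv2.resize(s[190:290,230:340],None,fx=6,fy=6,interpolation=cv2.INTER_CUBIC))
E
```

```text
t 14.35 p [0.5434 0.1196 0.1131] yaw 0.076 tilt [ 0.002 -1.     0.002] F [-0.8  0.3 -0.4] w 1.004 j [-0.18  0.48 -0.18  1.88  0.11  0.79 -0.34]
```

View pics/b5.png

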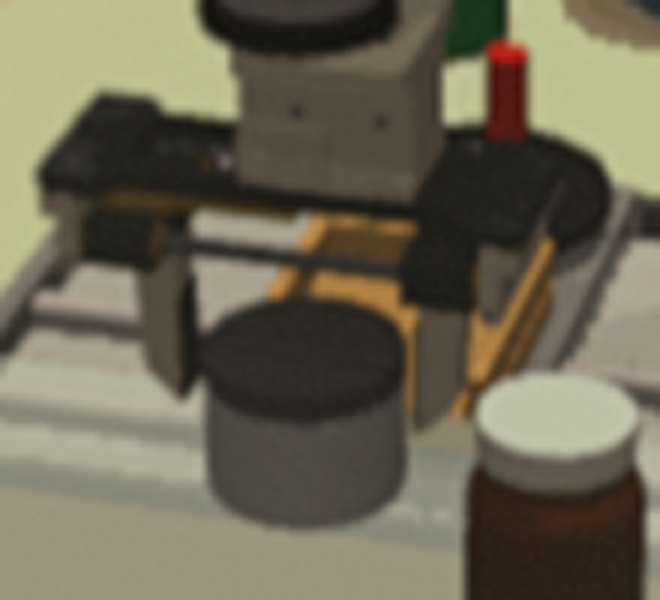

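The side view shows the fingers on both sides of the lid (190 and 418), with no contact force. I'll close gently.

Emit:
{"op": "move_arm", "data": {"series": [{"x": 0,"y": 0,"z": 0,"rx": 0,"ry": 0,"rz": 0},{"x": 0,"y": 0,"z": 0,"rx": 0,"ry": 0,"rz": 0},{"x": 0,"y": 0,"z": 0,"rx": 0,"ry": 0,"rz": 0},{"x": 0,"y": 0,"z": 0,"rx": 0,"ry": 0,"rz": 0}], "jaw": 7.4, "newtons": 15}}

```text
clock: 14.9
position: [0.5438, 0.1197, 0.1136]
ee_rot: [-1.568, -0.061, 0.057]
force: [0.3, -0.7, -2.4]
width: 0.866
```

```bash
python3 - <<'E'
from h import *
st()
p,R,o=cur()
q=p[:2]-.055*EY-.003*EX
print(q); line(*q,p[2],.08,5)
E
```

```text
t 14.9 p [0.5438 0.1197 0.1136] yaw 0.076 tilt [ 0.003 -1.     0.002] F [ 0.3 -0.7 -2.4] w 0.866 j [-0.18  0.48 -0.18  1.88  0.11  0.79 -0.34]
[0.54517114 0.06464437]
[{"x":-0.06,"y":-0.00,"z":-1.10,"rx":-0.002,"ry":-0.001,"rz":0.003},{"x":-0.06,"y":0.00,"z":-1.10,"rx":0.000,"ry":-0.001,"rz":0.000},{"x":-0.06,"y":0.00,"z":-1.10,"rx":0.000,"ry":-0.001,"rz":0.000},{"x":-0.06,"y":0.00,"z":-1.10,"rx":0.000,"ry":-0.001,"rz":0.000},{"x":-0.06,"y":0.00,"z":-1.10,"rx":0.000,"ry":-0.001,"rz":0.000}]
```

Emit:
{"op": "move_arm", "data": {"series": [{"x": -0.05,"y": 0.05,"z": -0.8,"rx": 0,"ry": 0,"rz": 0},{"x": -0.05,"y": 0.02,"z": -1.0,"rx": 0,"ry": 0,"rz": 0},{"x": -0.05,"y": 0,"z": -1.0,"rx": 0,"ry": 0,"rz": 0},{"x": -0.05,"y": 0,"z": -1.0,"rx": 0,"ry": 0,"rz": 0},{"x": -0.05,"y": 0,"z": -0.5,"rx": 0,"ry": 0,"rz": 0}]}}

```text
clock: 15.52
position: [0.5454, 0.0745, 0.1137]
ee_rot: [-1.567, -0.063, 0.056]
force: [-0.3, -0.1, -2.8]
width: 0.865
```

```bash
python3 - <<'E'
from h import *
st()
t=arm.get_image("top");s=arm.get_image("side")
cv2.imwrite("pics/c1.png",np.hstack([cv2.resize(t[180:280,230:330],None,fx=4,fy=4,interpolation=cv2.INTER_CUBIC),cv2.resize(s[190:290,240:340],None,fx=4,fy=4,interpolation=cv2.INTER_CUBIC)]))
E
```

```text
t 15.53 p [0.5454 0.0745 0.1137] yaw 0.076 tilt [ 0.005 -1.     0.003] F [-0.3 -0.1 -2.8] w 0.865 j [-0.1   0.47 -0.18  1.9   0.11  0.78 -0.26]
```

View pics/c1.png

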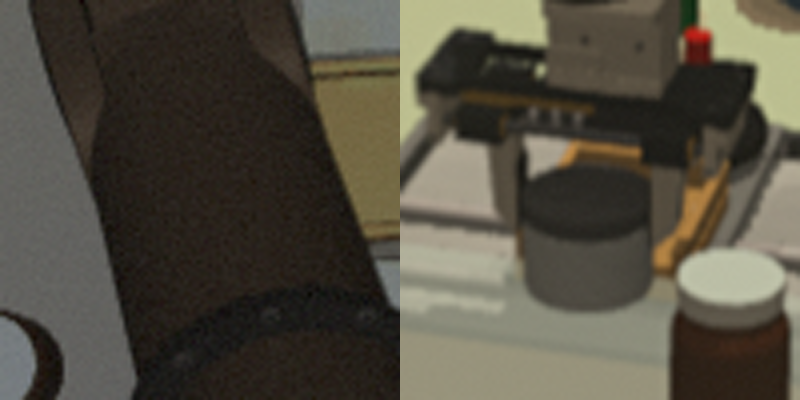

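```bash
python3 - <<'E'
from h import *
s=cv2.imread("pics/c1.png")[:,400:]
cv2.imwrite("pics/c2.png",cv2.resize(cv2.convertScaleAbs(s[120:320,80:340],alpha=1.5),None,fx=3,fy=3,interpolation=cv2.INTER_CUBIC))
T0=np.array([.5492,-.0005])
for nm,u,v,z in(("Lfront outer floor",.054,.055,.057),("Lfront outer top",.054,.055,.077),("L inner top",.046,.055,.077),("R inner top",-.046,.055,.077),("R outer top",-.054,.055,.077),("R outer floor",-.054,.055,.057)):
    q=T0+u*EX+v*EY; px=proj("side",[*q,z])[0]; c=(px-[240,190])*4; print(nm,px.round(1),((c-[80,120])*3).round(0))
E
```

```text
Lfront outer floor [269.1 253.8] [110. 406.]
Lfront outer top [268.9 246.9] [107. 322.]
L inner top [272.  247.3] [144. 327.]
R inner top [308.  251.9] [577. 383.]
R outer top [311.2 252.3] [615. 388.]
R outer floor [311.2 259.4] [614. 473.]
```

View pics/c2.png

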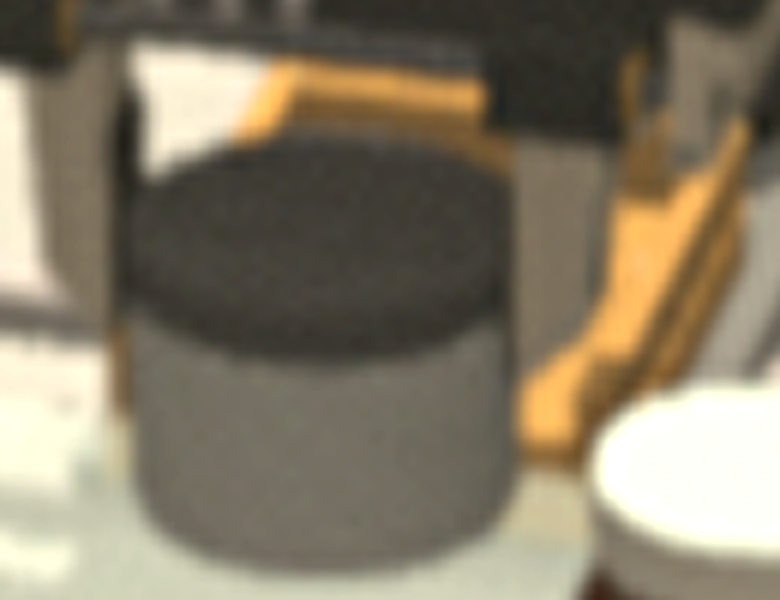

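```bash
python3 - <<'E'
from h import *
T0=np.array([.5492,-.0005]); p,R,o=cur()
a=np.linspace(0,2*np.pi,200)
for z in(.062,.122):
    c=proj("side",np.c_[p[0]+.04*np.cos(a),p[1]+.04*np.sin(a),np.full(200,z)]); c=((c-[240,190])*4-[80,120])*3; print(z,c.min(0),c.max(0))
print((p[:2]-T0)@EX,(p[:2]-T0)@EY)
E
```

```text
0.062 [126.61174361 366.59743811] [520.23398966 568.23309303]
0.122 [117.96521887 112.06031522] [519.60422505 305.17194242]
0.0019874281690785037 0.07492630243516714
```

```bash
python3 - <<'E'
from h import *
p,R,o=cur(); q=np.array([.5492,-.0005])-.006*EY; print(q); line(*q,p[2],.08,9)
E
```

```text
[ 0.54967949 -0.00648081]
[{"x":-0.02,"y":-0.00,"z":-0.90,"rx":-0.003,"ry":-0.001,"rz":0.004},{"x":-0.02,"y":0.00,"z":-0.90,"rx":0.000,"ry":-0.001,"rz":0.000},{"x":-0.02,"y":0.00,"z":-0.90,"rx":0.000,"ry":-0.001,"rz":0.000},{"x":-0.02,"y":0.00,"z":-0.90,"rx":0.000,"ry":-0.001,"rz":0.000},{"x":-0.02,"y":0.00,"z":-0.90,"rx":0.000,"ry":-0.001,"rz":0.000},{"x":-0.02,"y":0.00,"z":-0.90,"rx":0.000,"ry":-0.001,"rz":0.000},{"x":-0.02,"y":0.00,"z":-0.90,"rx":0.000,"ry":-0.001,"rz":0.000},{"x":-0.02,"y":0.00,"z":-0.90,"rx":0.000,"ry":-0.001,"rz":0.000},{"x":-0.02,"y":0.00,"z":-0.90,"rx":0.000,"ry":-0.001,"rz":0.000}]
```

Emit:
{"op": "move_arm", "data": {"series": [{"x": -0.05,"y": 0,"z": -0.8,"rx": 0,"ry": 0,"rz": 0.004},{"x": -0.05,"y": 0,"z": -0.9,"rx": 0,"ry": 0,"rz": 0},{"x": -0.05,"y": 0,"z": -0.9,"rx": 0,"ry": 0,"rz": 0},{"x": -0.03,"y": 0,"z": -0.9,"rx": 0,"ry": 0,"rz": 0},{"x": -0.02,"y": 0,"z": -0.9,"rx": 0,"ry": 0,"rz": 0}]}}

```text
clock: 16.25
position: [0.5468, 0.03, 0.1138]
ee_rot: [-1.565, -0.062, 0.061]
force: [-0.4, 2.5, 1.5]
width: 0.867
```

```bash
python3 - <<'E'
from h import *
st(); p,R,o=cur(); T0=np.array([.5492,-.0005]); print((p[:2]-T0)@EX,(p[:2]-T0)@EY)
q=T0-.006*EY; line(*q,p[2],.08,5)
E
```

```text
t 16.25 p [0.5468 0.03   0.1138] yaw 0.078 tilt [ 0.001 -1.     0.004] F [-0.4  2.5  1.5] w 0.867 j [-0.02  0.47 -0.17  1.9   0.1   0.78 -0.17]
1.7857901731138952e-06 0.0305668671732559
[{"x":0.00,"y":-0.00,"z":-0.73,"rx":-0.004,"ry":-0.000,"rz":0.001},{"x":0.00,"y":0.00,"z":-0.73,"rx":0.000,"ry":-0.000,"rz":0.000},{"x":0.00,"y":0.00,"z":-0.73,"rx":0.000,"ry":-0.000,"rz":0.000},{"x":0.00,"y":0.00,"z":-0.73,"rx":0.000,"ry":-0.000,"rz":0.000},{"x":0.00,"y":0.00,"z":-0.73,"rx":0.000,"ry":-0.000,"rz":0.000}]
```

Emit:
{"op": "move_arm", "data": {"series": [{"x": 0,"y": 0,"z": -0.8,"rx": 0,"ry": 0,"rz": 0},{"x": 0,"y": 0,"z": -0.8,"rx": 0,"ry": 0,"rz": 0},{"x": 0,"y": 0,"z": -0.8,"rx": 0,"ry": 0,"rz": 0},{"x": 0,"y": 0,"z": -0.8,"rx": 0,"ry": 0,"rz": 0},{"x": 0,"y": 0,"z": -0.4,"rx": 0,"ry": 0,"rz": 0}]}}

```text
clock: 16.88
position: [0.5499, -0.0088, 0.1138]
ee_rot: [-1.565, -0.061, 0.06]
force: [-0.1, 3.1, 2.3]
width: 0.865
```

```bash
python3 - <<'E'
from h import *
st(); p,R,o=cur(); T0=np.array([.5492,-.0005]); print((p[:2]-T0)@EX,(p[:2]-T0)@EY)
s=arm.get_image("side")
cv2.imwrite("pics/d1.png",cv2.resize(s[190:290,230:340],None,fx=6,fy=6,interpolation=cv2.INTER_CUBIC))
E
```

```text
t 16.88 p [ 0.5499 -0.0088  0.1138] yaw 0.077 tilt [ 0.001 -1.     0.005] F [-0.1  3.1  2.3] w 0.865 j [ 0.05  0.47 -0.17  1.9   0.1   0.78 -0.1 ]
-5.7025438934750134e-06 -0.008296659957922916
```

View pics/d1.png

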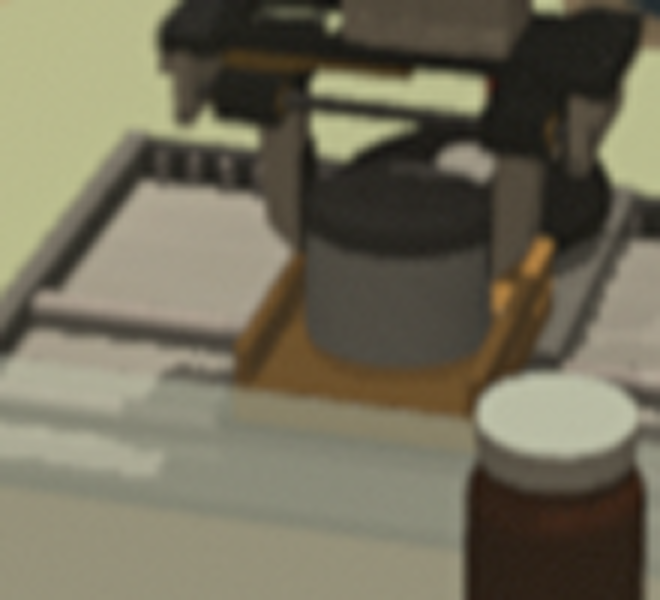

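The side view shows the tin (400,300) inside the tray, clear of both side walls. I'll lower it 3 mm to the floor and release.

Emit:
{"op": "move_arm", "data": {"series": [{"x": 0,"y": 0.15,"z": 0,"rx": 0,"ry": 0,"rz": 0},{"x": 0,"y": 0.2,"z": 0,"rx": 0,"ry": 0,"rz": 0}]}}

```text
clock: 17.18
position: [0.5501, -0.0068, 0.1112]
ee_rot: [-1.563, -0.063, 0.06]
force: [-2.1, 5.2, 7.9]
width: 0.864
```

```bash
python3 - <<'E'
from h import *
st()
E
```

```text
t 17.18 p [ 0.5501 -0.0068  0.1112] yaw 0.079 tilt [ 0.002 -1.     0.007] F [-2.1  5.2  7.9] w 0.864 j [ 0.05  0.47 -0.17  1.9   0.1   0.78 -0.1 ]
```

Emit:
{"op": "move_arm", "data": {"series": [{"x": 0,"y": 0,"z": 0,"rx": 0,"ry": 0,"rz": 0},{"x": 0,"y": 0,"z": 0,"rx": 0,"ry": 0,"rz": 0},{"x": 0,"y": 0,"z": 0,"rx": 0,"ry": 0,"rz": 0},{"x": 0,"y": 0,"z": 0,"rx": 0,"ry": 0,"rz": 0}], "jaw": 9.18}}

```text
clock: 17.68
position: [0.5495, -0.0079, 0.1105]
ee_rot: [-1.565, -0.061, 0.061]
force: [-0.8, 0.4, 0.6]
width: 0.998
```

```bash
python3 - <<'E'
from h import *
st()
s=arm.get_image("side")
cv2.imwrite("pics/d2.png",cv2.resize(s[190:290,230:340],None,fx=6,fy=6,interpolation=cv2.INTER_CUBIC))
E
```

```text
t 17.68 p [ 0.5495 -0.0079  0.1105] yaw 0.078 tilt [ 0.    -1.     0.005] F [-0.8  0.4  0.6] w 0.998 j [ 0.05  0.47 -0.17  1.9   0.1   0.78 -0.1 ]
```

View pics/d2.png

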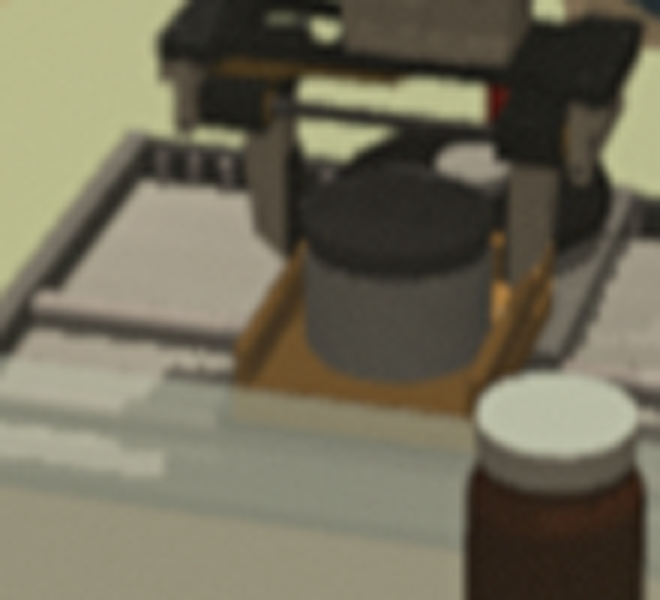

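The side view shows the tin resting in the tray with the fingers open and free. I'll raise the arm and retreat, then check.

Emit:
{"op": "move_arm", "data": {"series": [{"x": 0,"y": -1.5,"z": 0,"rx": 0,"ry": 0,"rz": 0},{"x": 0,"y": -2.5,"z": 0,"rx": 0,"ry": 0,"rz": 0},{"x": 0,"y": -4,"z": 0,"rx": 0,"ry": 0,"rz": 0},{"x": 0,"y": -5,"z": 0,"rx": 0,"ry": 0,"rz": 0},{"x": -4,"y": -3,"z": -4,"rx": 0,"ry": 0,"rz": 0},{"x": -4,"y": 0,"z": -5,"rx": 0,"ry": 0,"rz": 0},{"x": -4,"y": 0,"z": -6,"rx": 0,"ry": 0,"rz": 0},{"x": -4,"y": 0,"z": -6,"rx": 0,"ry": 0,"rz": 0},{"x": -3,"y": 0,"z": -6,"rx": 0,"ry": 0,"rz": 0},{"x": 0,"y": 0,"z": -5,"rx": 0,"ry": 0,"rz": 0},{"x": 0,"y": 0,"z": 0,"rx": 0,"ry": 0,"rz": 0}]}}

```text
clock: 19.1
position: [0.3958, -0.3259, 0.2842]
ee_rot: [-1.569, -0.074, 0.053]
force: [0.4, 1.1, -1.0]
width: 0.998
```

```bash
python3 - <<'E'
from h import *
st()
look("pics/e1.png")
t=cv2.imread("pics/e1.png");s=arm.get_image("side")
cv2.imwrite("pics/e2.png",cv2.resize(s[180:300,240:380],None,fx=5,fy=5,interpolation=cv2.INTER_CUBIC))
E
```

```text
t 19.1 p [ 0.3958 -0.3259  0.2842] yaw 0.081 tilt [ 0.014 -1.     0.   ] F [ 0.4  1.1 -1. ] w 0.998 j [ 0.57  0.21  0.03  1.8  -0.02  1.12  0.68]
[458.6 321.6] [152.3 179.4] 86.60028076171875
tray [ 0.5496 -0.0012] tin rel 0.0013 0.1201
```

View pics/e1.png

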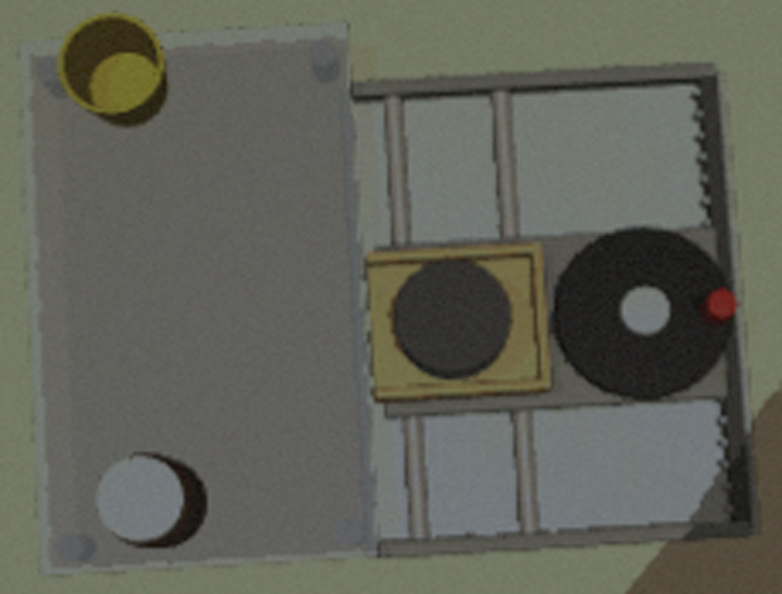

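View pics/e2.png

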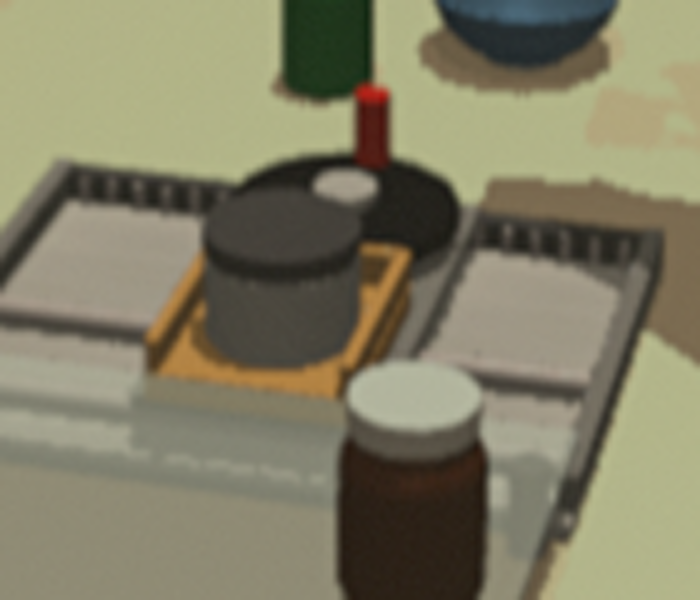

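```bash
python3 - <<'E'
from h import *
tin=onz("top",[(185+451/3.4,120+318/3.3)],.119)[0,:2]
T=np.array([.5496,-.0012]); print("tin rel tray",(tin-T)@EX,(tin-T)@EY)
# side base bottom: nearest base point row ~ 370/5+180
for z in (.057,.060):
    a=np.linspace(0,6.28,200);c=proj("side",np.c_[tin[0]+.04*np.cos(a),tin[1]+.04*np.sin(a),np.full(200,z)]); print(z,((c.max(0)-[240,180])*5).round(),((c.min(0)-[240,180])*5).round())
c=proj("side",np.c_[tin[0]+.04*np.cos(a),tin[1]+.04*np.sin(a),np.full(200,.119)]); print("top",((c.max(0)-[240,180])*5).round(),((c.min(0)-[240,180])*5).round())
o=arm.observe(); print(o["clock"],o["dq"].round(4))
E
```

```text
tin rel tray -0.00322973858245743 -0.0017211346170278386
0.057 [364. 368.] [208. 290.]
0.06 [365. 363.] [208. 285.]
top [365. 258.] [205. 184.]
19.2 [-0.0255 -0.0068 -0.0273  0.0183 -0.0044 -0.0053 -0.0078]
```

```bash
python3 - <<'E'
from cell import arm
print(arm.sign_off())
E
```

```text
the job is handed in; nothing more can be done
None
```

I wound the tray into line with the tin, slid the tin onto it and let go, then handed the job in at about 19 s of the 51 s allowed. No verdict was reported.

- **Winding:** I kept the red pin between half-open fingers and pushed it clockwise for about 4.7 rad, which moved the carriage about 46 mm. The sensed force was about 16 N or less whenever I read it, but I read it only between moves. With the tin still in its place, the tray was 1.8 mm out of line by the top camera. A rougher side-camera measurement gave 4.7 mm; both are within the 8 mm limit.
- **Moving the tin:** I gripped it at 15 N, drew it across the shelf, lowered it about 3 mm onto the tray floor and released it.
- **Last checks:** In the top view the tin is at about x = -3 mm and y = -2 mm on the tray. In the side view its base and top rows match an upright tin on the floor to within about 1 mm. The jar and cup look unmoved, the arm was well clear, and I saw no sign that the other things had moved, though I did not measure them. The arm was still creeping slightly (up to 0.03 rad/s) at my last reading.

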